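# Grease the open bearing of the jar mill

## Robot

A 7-joint arm with a two-finger parallel gripper is mounted at the origin on the work surface. World frame = base frame: x ahead of the robot, y to its left, z up, the work surface at z = 0. Lengths are in mm, angles in rad, forces in N, time in s.
With the tool pointing down it reaches from about 425 to 875 mm from the base axis. Payload 4.7 kg.
Tool frame: the origin (TCP) lies at the very end of the fingers, on their centre line; the grasp point (between the pads) lies 19 mm behind it; z points along the fingers, y is the direction in which the jaws open and shut (so a half turn about z gives the same grasp; the last joint's range is limited). The gripper opens to 85 mm and grips with 20 to 120 N. Pads are 22 mm wide; open, the fingers measure 114 mm over their backs; the gripper's body (76 mm by 85 mm) begins 54 mm behind the grasp point. The pads swing forward as they close: fully open they stand 13 mm farther back than shut.
Start: joints at [1.282, 0.321, -0.07, 1.45, 0.023, 1.371, -0.057], TCP at [193.806, -620.455, 231.349] pointing down, gripper open.
Joint ranges: [-2.86, 2.86], [-0.3, 2.09], [-1.38, 1.24], [0.06, 2.45], [-1.56, 4.7], [0.09, 2.05], [-2.69, 2.69]. Speed limits (rad/s): [2.57, 2.57, 3.14, 3.14, 3.14, 3.14, 3.14].

## Interface

Orientations are given as a unit quaternion [x, y, z, w].
In Python, from cell import env gives the robot as it stands.
- The arm moves only by the tool move_arm, never from a script. Its argument "commands" is one flat list of numbers, 5 for each row, row after row: the opening, from 0 (shut) to 1 (fully open), then the shift along the tool's x, y, z in m, then the turn about the tool's z in rad. In form: [fingers, tx, ty, tz, yaw, fingers, tx, ty, tz, yaw, ...]. A call has 1 to 5 rows; each row shifts and turns the commanded pose from where the row before left it, along the tool's axes as they then stand; what a row does not reach is not made up. A row lasts 1/12 s, in which the tool goes at most 41.7 mm and 7.16 degrees, less where a joint would pass 70% of its speed; a pose out of reach is approached as far as the arm can. A call is refused whole if a number of a shift passes 0.0417 or a number of a turn 0.125, either way. A call with a gripper value outside its range is refused whole. The fingers move at their own pace and stop on an object; "squeeze" is the grip in N (left out, the last holds). Time passes only in rows, so rows that do not move let the fingers close. It gives the time, the measured TCP pose, the force and the opening at its end, in the units of the state.
- env.observe(): the state, without advancing time (a new reading comes with each control period).
- env.grab_frame(name): name is "side" or "top"; returns the picture (400x640x3 uint8, red, green, blue); there is no depth.
- env.get_calibration(name): a dict with "mtx" (3x3 intrinsics, pixels), "R" (3x3) and "t" (3): a world point X has camera coordinates R X + t. Camera axes: x right, y down, z forward; pixel columns grow to the right and rows downward; lengths in mm; the calibration is good to about 2 mm. A picture is of the moment at which its call begins. get_calibration takes no time and is no camera call.
- env.close_job(): hands the job in, once; it reports no verdict.
Trained networks look in the newest picture that a camera, given by its name, has taken for a name from the list of things; names that differ only in an ending like _2 or _b are one class to them, and where a whole thing is asked for, a point or a joint stands for the part that bears it (a point fixed in the world has none). Each returns a list of dicts, best first, with "confidence" (0 to 1); they miss things now and then, are a little off and sometimes report something else, mostly with a low value. They report only what shows in the picture. A call takes as long as a camera call. They do not tell look-alikes from the thing itself.
- env.search_frame(thing, camera): "location" ([x, y, z] in mm, in the coordinates of the camera as it stood for that picture, good to about 4 mm: the middle of the surface that is visible of it).
- env.regions_of(thing, camera): "mask" (400x640 bool, what is visible of it).
The state is a dict: "t": time; "joint_positions": joint angles; "qd": joint speeds; "tau": joint torques, N m; "ee_pos": TCP position; "eef_rot": TCP orientation; "ft_force": force on the tool from outside, world axes, zero at the start; "ft_torque": the same for the moment, N m; "finger_gap": opening from 0.0 (shut) to 1.0 (fully open).
Only numpy, scipy, OpenCV 4.12 (cv2) and the standard library are available. Lean on these libraries where they do the work, as an engineer would, in place of code of your own. Each camera call takes 0.05 s, during which the arm holds its last target.

## Task

Take the push-type grease gun out of its stand and grease the jar mill's bearing whose angled nipple has its dust cap off: set the coupler squarely on the tilted nipple and press along the nipple's axis until it snaps over the head, then keep pushing the gun in against its spring, well past half of its stroke. Finish while holding it there: gun still in the gripper, still seated squarely and pushed in. Leave the other things on the bench where they are.

Things in the scene. Friction and masses are not known exactly. Their poses are not given: they have to be found in the camera images.
- gun_grip (a point): Middle of the grip of the grease gun, on its axis; z along the gun to its domed black top end, 30 mm above. The barrel to grip is a plain metal cylinder 32 mm across, from 26 mm below to 24 mm above this point. Right under it a flange 50 mm across (26 to 32 mm below) rests on the stand; fingertips may bear on it. 0.4 to 0.5 kg; round, so its turn about z does not matter.
- gun: The same push-type gun, 146 mm long, upright in its stand at the start. Origin on its axis at the coupler's mouth (spring relaxed), 116 mm below gun_grip; z to the top end. From the mouth up: coupler 24 mm across (27 at the mouth) and 36 long, bare tube 10 mm across and 28 long, nose 28 mm across and 20 long, flange, barrel.
- coupler_seat (a point): Flat bottom of the coupler's socket, on its axis, 17.8 mm in from the mouth; 98.2 mm below gun_grip while the spring is relaxed. z to the gun's top end. Socket 17 mm across inside, 20 mm at the mouth, four sprung jaws 6 mm in. Over the nipple's head they need about 5 to 9 N and snap behind it; this point is then on the nipple's tip.
- nozzle (a joint): How far coupler and tube are pushed into the gun against its spring: 0 relaxed, 0.020 m at the stop. The spring needs 11 N to start and 0.4 N more per mm (19 N at the stop), more than the jaws need, so the coupler snaps on first. It springs back when the push is taken off.
- stand: The gun's fixed bench stand: base 110 x 110 mm, two posts, and a top plate 70 (x) by 110 (y) mm, upper face 98 mm above the bench, with a through hole 35 mm across in its middle. Origin on the bench under the hole. The gun's flange lies on the plate, coupler mouth 14 mm and gun_grip 130 mm above the bench; lift it out straight up by 90 mm or more.
- nipple_tip (a point): Tip of the ball head of the nipple to grease; z is the nipple's axis, outward, 30 degrees off vertical, leaning to -x (to the robot) give or take 40 degrees. Ball 12 mm across, centre 6 mm below this point, neck 7 mm, collar 11 mm across from 20.5 mm below. About 137 mm above the bench, on the left or right bearing of the mill's roller nearer the robot; the others wear grey caps.
- nipple: The same nipple with hexagon and head, fixed; origin at its foot on the bearing's top, z up, leaning to its own -x.
- mill: Jar mill, fixed: white frame 240 (x) by 420 (y) mm, two rubber rollers 56 mm across along its y, 120 mm apart, in four grey pillow-block bearings (tops 105 mm high; at 60 mm either way in its x, 175 mm in its y), blue drive housing 114 mm high at its +y end, out to 274 mm. Origin on the bench under its middle.
- jar: Bystander: white ceramic milling jar with a clamp bar over its lid, 112 mm across, 144 mm high; origin under its centre.
- loose_cap: Bystander: the small grey dust cap that was taken off, 20 mm across, 27 mm high, on the bench between robot and mill; origin under its centre.
- wrench: Bystander: steel spanner 150 mm long lying on the bench between robot and mill; origin under its middle, x along it.
- tube_rack: Bystander: white rack of capped sample tubes, 70 by 190 mm, 66 mm high; origin under its centre.
- pipette: Bystander: white hand pipette lying on the bench, 280 mm long along its x, 30 mm high; origin under it.
- wash_bottle: Bystander: white wash bottle 72 mm across, 185 mm high with its spout; origin under its centre.
Mind the look-alikes: they are no part of the job. Leave any yellow look-alike of the gun alone.

How it is judged:
By the outcome, as a careful person would: the job done as asked, in the order asked, and still so for the second after the job is handed in, while the arm keeps its last pose, push and grip.
It also fails if it takes over 38 s, if anything falls off the work surface, if the arm or the gripper's body presses on something with over 40 N, if the wrist force passes 120 N, or if a joint passes its speed limit or range.

## Working session

There is one attempt and no reset: what is moved stays moved. The work goes in short steps, Python scripts to look and compute and a tool call to move; the robot and the scene stay as the last step left them, time stands still between calls to the robot, and variables do not carry over. Pictures are saved under pics/ and viewed, and the job is handed in when it is done.

Besides the shell and the picture viewer there is one more tool, called by a JSON object that holds its "fn" and its "kwargs". move_arm: Moves the arm, as the interface text tells. Its arguments: {"type":"object","properties":{"commands":{"type":"array"},"squeeze":{"type":"number"}},"required":["commands"]}

```bash
ls; mkdir -p pics; python3 - <<'E'
from cell import env
import cv2
print(env.observe())
for n in("side","top"):
    c=env.get_calibration(n);print(n,c)
    cv2.imwrite(f"pics/{n}0.png",env.grab_frame(n)[:,:,::-1])
E
```

```text
pics
{'t': 0.0, 'joint_positions': array([ 1.28211975,  0.32180913, -0.07009711,  1.45170602,  0.02259389,
        1.37080965, -0.05689374]), 'qd': array([-8.27390600e-04, -8.19638769e-04,  3.74867458e-04,  5.45698230e-04,
        5.80643567e-04,  1.15126932e-05, -1.35569361e-03]), 'tau': array([-1.74774141e-04, -4.93580496e+01, -3.82679086e-01, -3.14330077e+01,
        1.27592526e-02,  1.13515416e-02, -3.72691233e-06]), 'ee_pos': array([ 193.60719172, -619.91324019,  230.21704392]), 'eef_rot': array([ 9.88558572e-01,  1.50834361e-01, -1.91570881e-04, -9.53421356e-04]), 'ft_force': array([0.10212609, 0.4662255 , 0.49914444]), 'ft_torque': array([ 0.01282081,  0.0141574 , -0.05922878]), 'finger_gap': 0.9966950585680959}
side {'mtx': array([[419.13506131,   0.        , 321.75177201],
       [  0.        , 419.13506131, 199.67152764],
       [  0.        ,   0.        ,   1.        ]]), 'R': array([[ 0.69690339, -0.71691195, -0.01905071],
       [-0.46276348, -0.42923694, -0.77563239],
       [ 0.54788286,  0.54935681, -0.63089735]]), 't': array([-357.16890067,  316.47207124, 1326.84423598])}
top {'mtx': array([[365.36279385,   0.        , 318.72846305],
       [  0.        , 365.36279385, 200.04841771],
       [  0.        ,   0.        ,   1.        ]]), 'R': array([[-2.73412544e-03, -9.99872361e-01,  1.57412093e-02],
       [-9.90302803e-01,  5.20834959e-04, -1.38924753e-01],
       [ 1.38898822e-01, -1.59684014e-02, -9.90177826e-01]]), 't': array([ -40.51658146,  484.91026862, 1132.97179656])}
```

View pics/side0.png

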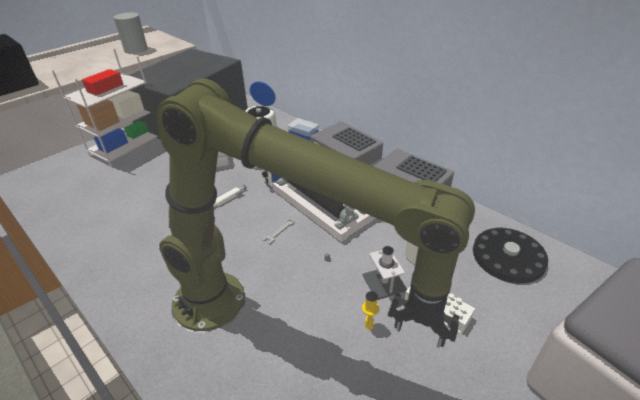

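View pics/top0.png

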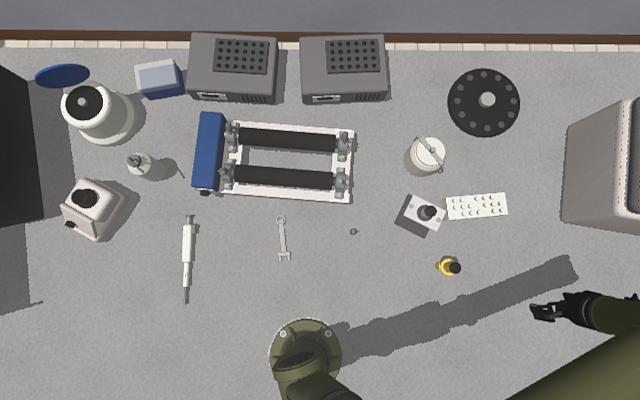

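```bash
cat > h.py <<'E'
import numpy as np,cv2
from cell import env
def cal(n):
    c=env.get_calibration(n);return c["mtx"],c["R"],c["t"]
def proj(n,X):
    K,R,t=cal(n);x=R@np.asarray(X,float)+t;p=K@x;return p[:2]/p[2]
def ray(n,uv):
    K,R,t=cal(n);d=R.T@np.linalg.inv(K)@np.array([*uv,1.]);return -R.T@t,d/np.linalg.norm(d)
def atz(n,uv,z):
    o,d=ray(n,uv);return o+d*(z-o[2])/d[2]
def tri(uvs,uvt):
    A=[];b=[]
    for n,uv in(("side",uvs),("top",uvt)):
        o,d=ray(n,uv);P=np.eye(3)-np.outer(d,d);A.append(P);b.append(P@o)
    A=np.vstack(A);b=np.hstack(b);x=np.linalg.lstsq(A,b,rcond=None)[0];return x,np.linalg.norm(A@x-b)
def crop(f,out,u0,v0,u1,v1,s):
    im=cv2.imread(f)[v0:v1,u0:u1];cv2.imwrite(out,cv2.resize(im,None,fx=s,fy=s,interpolation=cv2.INTER_CUBIC))
E
python3 - <<'E'
from h import *
crop("pics/top0.png","pics/c1.png",190,100,370,215,4)
crop("pics/top0.png","pics/c2.png",380,120,520,290,3)
crop("pics/side0.png","pics/c3.png",250,170,480,340,3)
for n in("top","side"):
  for th in("gun","gun_grip","stand","nipple","nipple_tip","mill","coupler_seat","loose_cap"):
    K,R,t=cal(n)
    for d in env.search_frame(th,n)[:3]:
        x=np.array(d["location"]);w=R.T@(x-t);print(n,th,round(d["confidence"],2),w.round(0),proj(n,w).round(0))
E
```

```text
top gun 0.64 [ 434. -350.  137.] [426. 213.]
top gun 0.58 [ 279. -415.  112.] [447. 266.]
top gun_grip 0.83 [ 274. -417.  108.] [448. 268.]
top gun_grip 0.7 [ 432. -351.  135.] [425. 213.]
top gun_grip 0.41 [600. 123. 100.] [265. 160.]
top stand 0.65 [ 426. -337.   97.] [417. 217.]
top nipple_tip 0.6 [ 608. -357.  123.] [424. 156.]
top mill 0.78 [600. 123. 100.] [265. 160.]
top mill 0.22 [333. 377.  20.] [186. 248.]
top coupler_seat 0.67 [333. 376.  18.] [187. 248.]
top coupler_seat 0.2 [358.  77.   9.] [282. 240.]
side gun 0.6 [ 263. -431.   93.] [369. 309.]
side gun_grip 0.95 [ 263. -430.   93.] [369. 309.]
side gun_grip 0.82 [ 422. -367.  116.] [386. 261.]
side stand 0.63 [ 418. -371.    8.] [384. 286.]
side nipple 0.56 [ 562. -369.   46.] [411. 253.]
side mill 0.77 [514. -12.  45.] [324. 213.]
side loose_cap 0.38 [ 373. -154.   13.] [325. 258.]
```

View pics/c1.png

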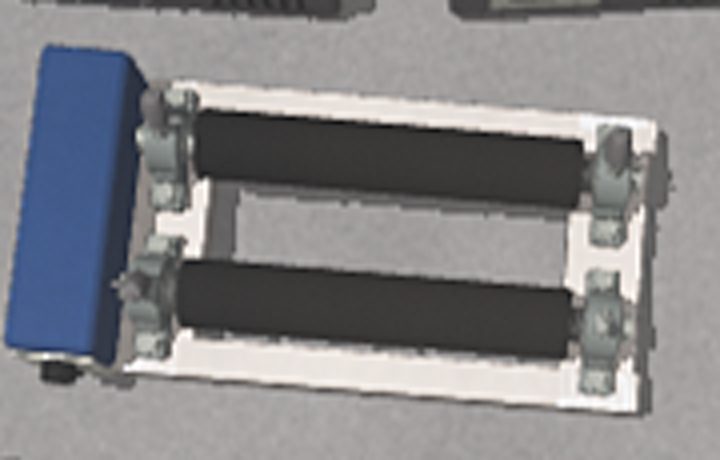

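View pics/c2.png

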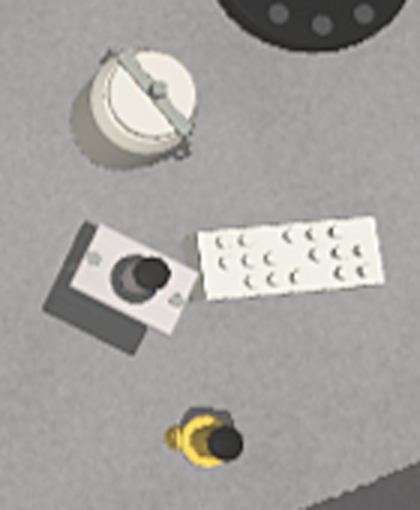

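View pics/c3.png

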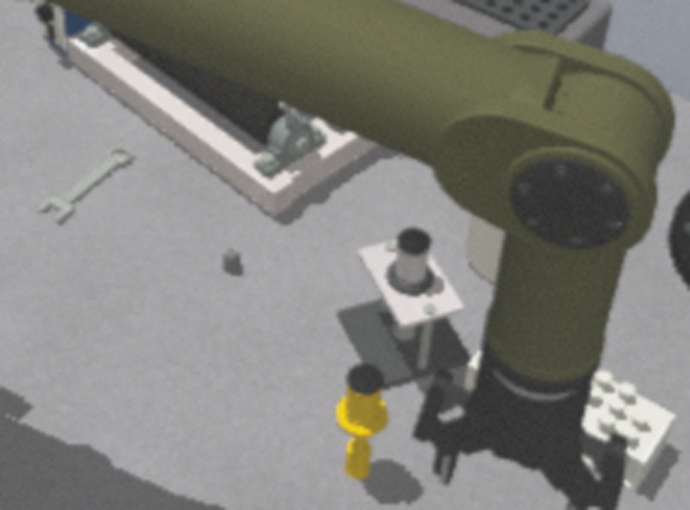

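```bash
python3 - <<'E'
from h import *
im=cv2.imread("pics/top0.png")
a=[cv2.resize(im[v-20:v+20,u-20:u+20],(380,290) if 0 else (290,290),interpolation=cv2.INTER_CUBIC) for u,v in((228,134),(342,140),(226,172),(342,182))]
cv2.imwrite("pics/c4.png",np.vstack([np.hstack(a[:2]),np.hstack(a[2:])]))
print("camtop",ray("top",(0,0))[0],"camside",ray("side",(0,0))[0])
E
```

```text
camtop [ 322.72877294  -22.6722198  1189.84736977] camside [-331.59127584 -849.12806678 1075.76418142]
```

View pics/c4.png

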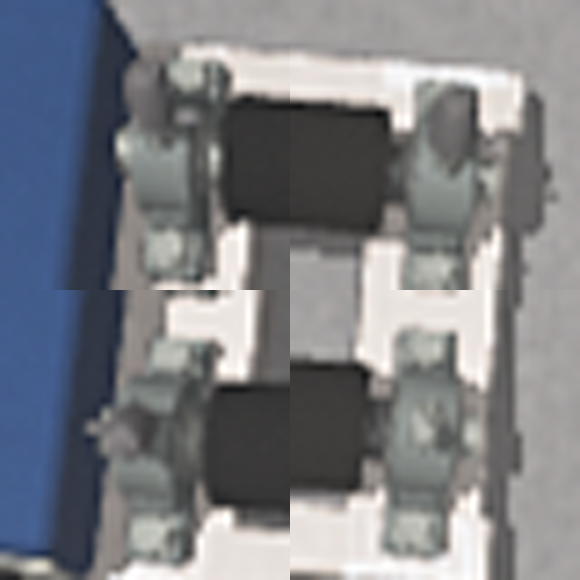

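```bash
python3 - <<'E'
from h import *
print(env.observe()['t'])
print(tri((387.7,250),(430.7,210.7)))
for z,uv in((155,(430.7,210.7)),(160,(430.7,210.7))): print(z,atz("top",uv,z))
for z,uv in((155,(387.7,250)),(160,(387.7,250))): print(z,atz("side",uv,z))
# stand plate corners from top crop c2
c=[(100,222),(199,270),(172,334),(72,287)]
P=[atz("top",(380+u/3,120+v/3),98) for u,v in c]
print(np.round(P),np.mean(P,0))
# gun projections for hypotheses
crop("pics/top0.png","pics/c5.png",395,185,465,235,8)
crop("pics/side0.png","pics/c6.png",360,230,420,310,7)
crop("pics/side0.png","pics/c7.png",320,190,370,230,14)
E
```

```text
0.9
(array([ 436.07391989, -360.03617784,  150.65823571]), np.float64(2.472246715324144))
155 [ 436.93407514 -359.86007205  155.        ]
160 [ 436.38227734 -358.23090498  160.        ]
155 [ 430.78589211 -361.51860139  155.        ]
160 [ 426.64597668 -364.16645344  160.        ]
[[ 494. -328.   98.]
 [ 445. -426.   98.]
 [ 381. -396.   98.]
 [ 428. -297.   98.]] [ 437.21738635 -361.57493249   98.        ]
```

View pics/c5.png

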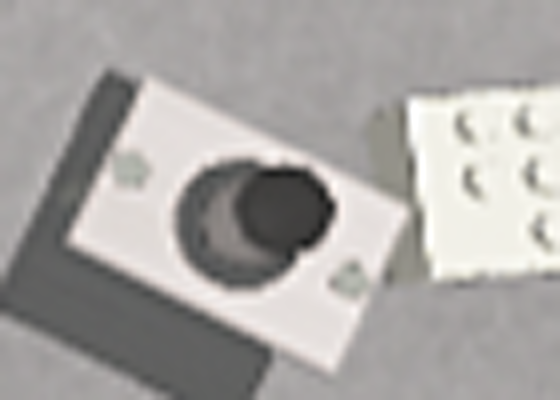

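View pics/c6.png

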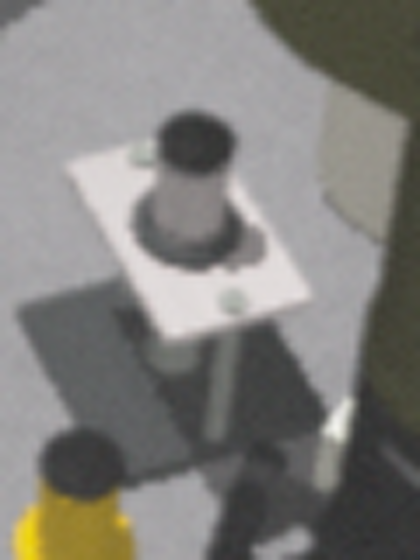

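View pics/c7.png

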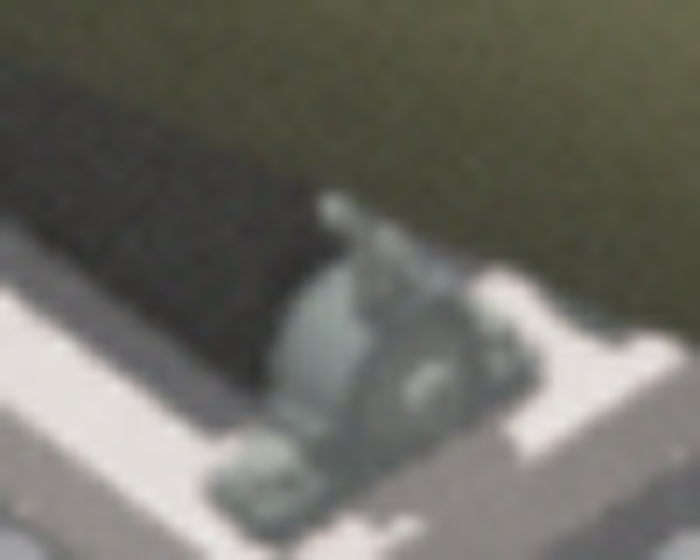

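{"fn": "move_arm", "kwargs": {"commands": [1, 0.034, -0.0195, 0.002, 0, 1, 0.034, -0.0195, 0.002, 0, 1, 0.034, -0.0195, 0.002, 0, 1, 0.034, -0.0195, 0.002, 0, 1, 0.034, -0.0195, 0.002, 0], "squeeze": 30}}

```text
t: 1.32
ee_pos: [328.0, -475.2, 221.4]
eef_rot: [0.989, 0.151, 0.0, 0.0]
ft_force: [0.7, -0.3, 0.3]
finger_gap: 0.998
```

{"fn": "move_arm", "kwargs": {"commands": [1, 0.034, -0.0195, 0.002, 0, 1, 0.034, -0.0195, 0.002, 0, 1, 0.034, -0.0195, 0.002, 0, 1, 0.0345, -0.0193, 0.002, 0, 1, 0, 0, 0, 0]}}

```text
t: 1.73
ee_pos: [441.1, -352.7, 213.5]
eef_rot: [0.988, 0.157, 0.002, -0.002]
ft_force: [1.2, 1.4, 0.5]
finger_gap: 1.004
```

```bash
python3 - <<'E'
from h import *
print(env.observe())
for n in("side","top"):
    cv2.imwrite(f"pics/{n}1.png",env.grab_frame(n)[:,:,::-1])
E
```

```text
{'t': 1.7333, 'joint_positions': array([ 0.90548268,  0.16472078, -0.30538362,  1.68423284,  0.04535872,
        1.29942109, -0.66268743]), 'qd': array([ 0.050736  , -0.00085902,  0.08341202, -0.00717038,  0.05440483,
        0.01533863,  0.09194116]), 'tau': array([ 3.63904282e+00, -3.80930972e+01,  2.46197820e+00, -3.07194507e+01,
        8.13299082e-01, -3.61833069e-02, -7.13923965e-01]), 'ee_pos': array([ 441.0916035 , -352.73753098,  213.50084864]), 'eef_rot': array([ 0.98752066,  0.15746364,  0.00229447, -0.00169691]), 'ft_force': array([1.20450894, 1.44369437, 0.54007345]), 'ft_torque': array([ 0.08389117, -0.03940454,  0.01745614]), 'finger_gap': 1.004390403588532}
```

View pics/side1.png

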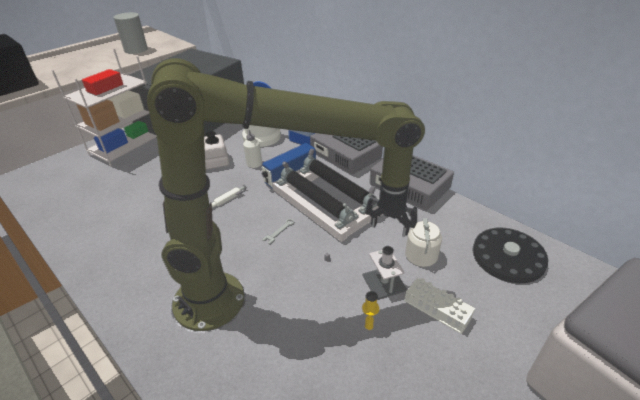

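View pics/top1.png

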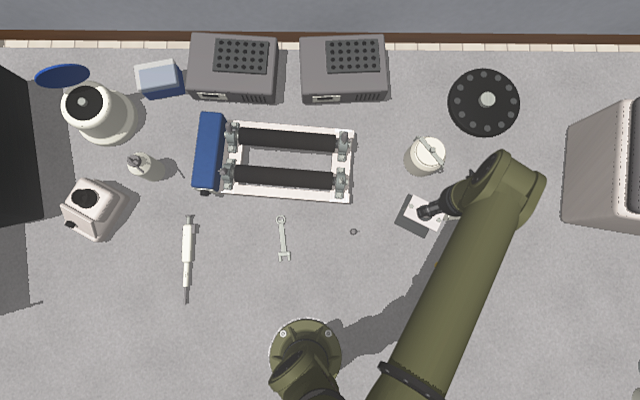

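```bash
python3 - <<'E'
from h import *
print(env.observe()['ee_pos'])
crop("pics/side1.png","pics/d1.png",260,130,400,245,5)
crop("pics/side1.png","pics/d2.png",325,192,365,232,14)
crop("pics/top1.png","pics/d3.png",322,160,362,200,14)
E
```

```text
[ 435.70988397 -359.73539532  213.49202752]
```

View pics/d1.png

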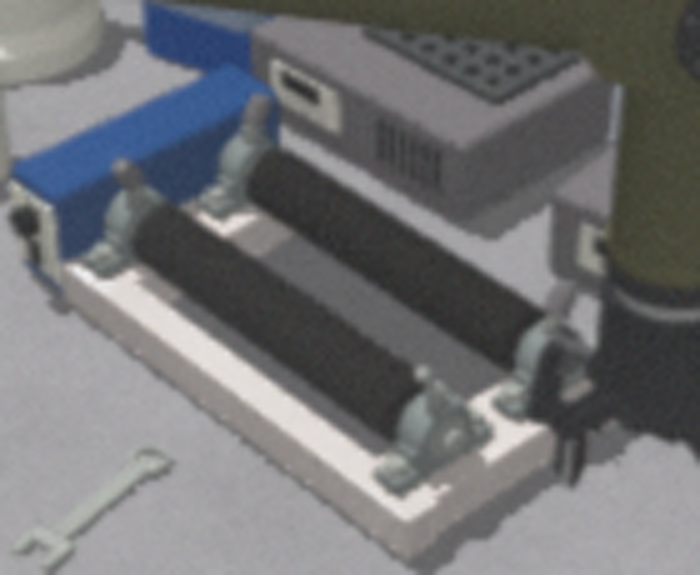

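View pics/d2.png

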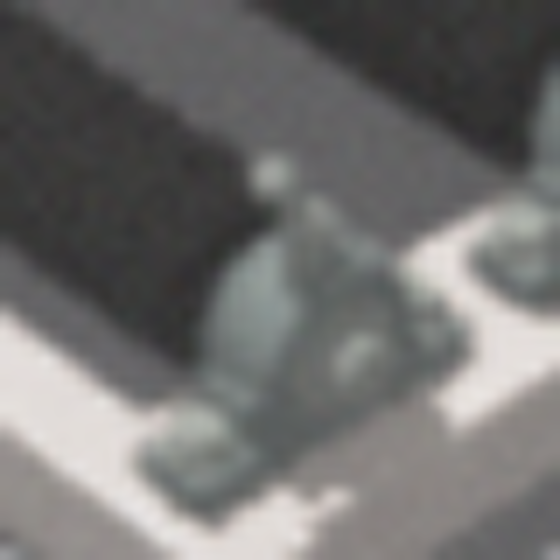

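View pics/d3.png

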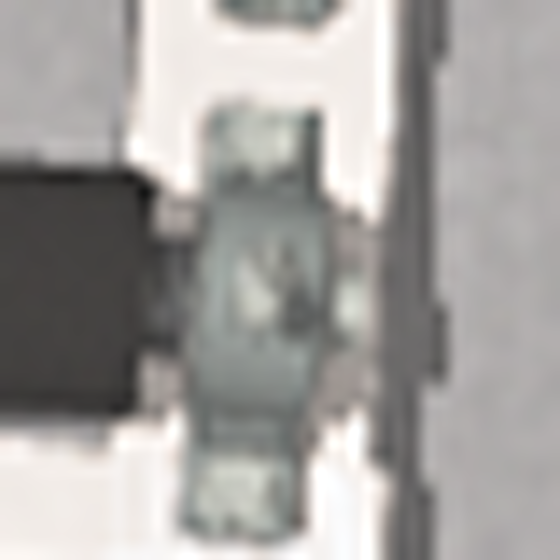

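```bash
python3 - <<'E'
from h import *
a=atz("side",(341,242),0);b=atz("side",(274,189.4),0);print(a,b,np.linalg.norm(a-b))
for h in(25,30,35,40,45):
    c=atz("top",(349.3,202.5),h);d=atz("top",(353.8,130),h);e=atz("top",(221,192.5),h);print(h,c.round(),d.round(),np.linalg.norm(c-d).round(1),e.round())
print("ball",tri((344.4,204.5),(340.6,180.4)), atz("side",(344.4,204.5),132),atz("top",(340.6,180.4),132))
# foot rel. bearing: fit pose by corners (top c,d height h unknown; side a at 0)
from scipy.optimize import least_squares
def W(p,x,y,z):
    c,s=np.cos(p[2]),np.sin(p[2]);return [p[0]+c*x-s*y,p[1]+s*x+c*y,z]
# roller corner clicks from c1 (top): near roller silhouettes ends at axis height ~ zr
def res(p):
    h=p[3];zr=p[4];r=[]
    r+=list(proj("side",W(p,-120,-210,0))-(341,242))
    r+=list(proj("top",W(p,-120,-210,h))-(349.3,202.5))
    r+=list(proj("top",W(p,120,-210,h))-(353.8,130))
    r+=list(proj("side",W(p,-120,-210,h))-(260+405/5,130+520/5))
    L=p[5]
    # roller axis ends: near right mid (573,322), near left (180,292); far right (582,173), far left (196,142)
    for x,y,u,v in((-60,-L,573,322),(-60,L+p[6],180,292),(60,-L,582,173),(60,L+p[6],196,142)):
        r+=list(proj("top",W(p,x,y,zr))-(190+u/4,100+v/4))
    # nuts feet
    return r
s=least_squares(res,[560,20,-.05,40,75,150,0]);print(s.x.round(3),np.round(s.fun,1))
p=s.x;f=np.array(W(p,-60,-175,105));print("foot",f)
E
```

```text
[ 476.10322742 -132.43270909    0.        ] [514.99467458 282.8033082    0.        ] 417.0533475646277
25 [ 478. -140.   25.] [ 720. -158.   25.] 243.1 [511. 273.  25.]
30 [ 477. -139.   30.] [ 719. -158.   30.] 242.0 [510. 271.  30.]
35 [ 477. -139.   35.] [ 717. -157.   35.] 241.0 [509. 270.  35.]
40 [ 476. -138.   40.] [ 715. -157.   40.] 239.9 [508. 269.  40.]
45 [ 475. -138.   45.] [ 714. -156.   45.] 238.9 [508. 268.  45.]
ball (array([ 528.21625552, -103.03701646,  128.7060105 ]), np.float64(3.5969595497108213)) [ 522.85280649 -104.44958576  132.        ] [ 529.59885057 -104.40168776  132.        ]
[ 6.10896e+02  6.37320e+01 -8.00000e-02  4.44250e+01  8.05180e+01
  1.53870e+02 -3.91500e+00] [ 0.4  0.7 -0.6  0.3 -0.3  0.   0.6 -0.2 -0.2  0.2 -0.1 -0.1  0.2 -0.1
  0.1  0. ]
foot [ 537.10869859 -105.91607463  105.        ]
```

```bash
python3 - <<'E'
from h import *
f=np.array([537,-106,105.])
for dy in range(-50,51,10):
    a=np.deg2rad(dy)-.08
    d=np.array([-np.cos(a)*.5,-np.sin(a)*.5,.866])
    out=[]
    for n,o,m in(("side",(325,192),14),("top",(322,160),14)):
        out+=[((proj(n,f+d*k)-o)*m).round(0) for k in(0,16.5,31,37)]
    print(dy,*out)
E
```

```text
-50 [312. 233.] [280. 187.] [252. 147.] [241. 130.] [258. 276.] [232. 285.] [208. 293.] [198. 297.]
-40 [312. 233.] [280. 191.] [252. 154.] [241. 138.] [258. 276.] [236. 290.] [217. 303.] [208. 308.]
-30 [312. 233.] [281. 195.] [254. 160.] [242. 146.] [258. 276.] [241. 294.] [226. 311.] [220. 318.]
-20 [312. 233.] [283. 198.] [257. 167.] [246. 154.] [258. 276.] [247. 298.] [238. 317.] [234. 325.]
-10 [312. 233.] [286. 201.] [262. 173.] [253. 161.] [258. 276.] [254. 300.] [250. 321.] [248. 330.]
0 [312. 233.] [289. 204.] [269. 178.] [261. 168.] [258. 276.] [260. 301.] [262. 323.] [263. 333.]
10 [312. 233.] [293. 207.] [277. 183.] [270. 173.] [258. 276.] [267. 301.] [275. 323.] [279. 333.]
20 [312. 233.] [298. 209.] [286. 187.] [281. 178.] [258. 276.] [274. 300.] [288. 321.] [294. 330.]
30 [312. 233.] [304. 210.] [296. 189.] [293. 181.] [258. 276.] [280. 297.] [300. 317.] [308. 325.]
40 [312. 233.] [309. 211.] [307. 191.] [306. 183.] [258. 276.] [286. 294.] [311. 310.] [321. 317.]
50 [312. 233.] [315. 211.] [318. 191.] [319. 183.] [258. 276.] [291. 290.] [320. 302.] [333. 307.]
```

```bash
python3 - <<'E'
from h import *
S=cv2.imread("pics/side1.png")[198:218,336:356];T=cv2.imread("pics/top1.png")[172:192,331:351]
S0=cv2.imread("pics/side0.png")[198:218,336:356];T0=cv2.imread("pics/top0.png")[172:192,331:351]
f=lambda i:cv2.resize(cv2.normalize(i,None,0,255,cv2.NORM_MINMAX),(290,290),interpolation=cv2.INTER_CUBIC)
cv2.imwrite("pics/d4.png",np.vstack([np.hstack([f(S),f(T)]),np.hstack([f(S0),f(T0)])]))
E
```

```text
(no output)
```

View pics/d4.png

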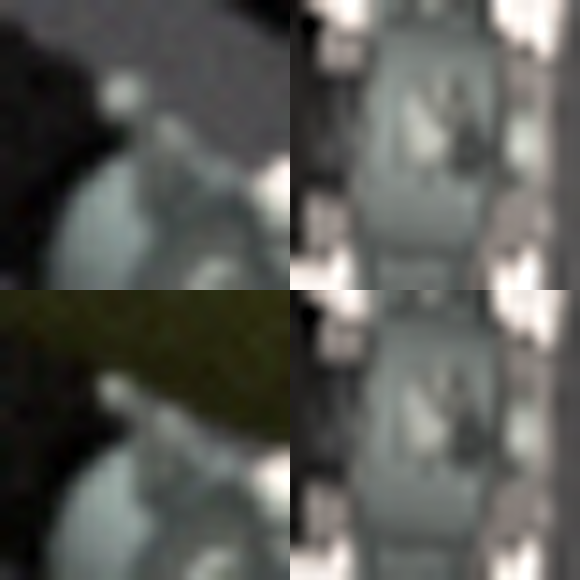

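{"fn": "move_arm", "kwargs": {"commands": [1, -0.002, 0.001, 0.01, 0.1, 1, 0, 0, 0.02, 0.1, 1, 0, 0, 0.02, 0.102, 1, 0, 0, 0.02, 0, 1, 0, 0, 0.02, 0]}}

```text
t: 2.25
ee_pos: [431.1, -365.2, 122.6]
eef_rot: [1.0, -0.001, -0.0, 0.001]
ft_force: [-0.6, -0.3, 0.3]
finger_gap: 0.999
```

{"fn": "move_arm", "kwargs": {"commands": [1, 0, 0, 0.0125, 0, 1, 0, 0, 0, 0, 0.6, 0, 0, 0, 0, 0.3, 0, 0, 0, 0]}}

```text
t: 2.58
ee_pos: [432.8, -364.4, 112.1]
eef_rot: [1.0, -0.0, 0.001, 0.001]
ft_force: [0.1, -0.4, 0.0]
finger_gap: 0.746
```

{"fn": "move_arm", "kwargs": {"commands": [0, 0, 0, 0, 0, 0, 0, 0, 0, 0, 0, 0, 0, 0, 0, 0, 0, 0, 0, 0]}}

```text
t: 2.92
ee_pos: [433.3, -362.8, 112.2]
eef_rot: [1.0, 0.001, 0.001, 0.0]
ft_force: [-1.6, 3.4, 5.9]
finger_gap: 0.366
```

```bash
python3 - <<'E'
from h import *
print(env.observe())
for n in("side","top"):
    cv2.imwrite(f"pics/{n}2.png",env.grab_frame(n)[:,:,::-1])
crop("pics/side2.png","pics/e1.png",340,190,460,310,5)
E
```

```text
{'t': 2.9167, 'joint_positions': array([ 0.88617763,  0.24399531, -0.26766854,  1.8024226 ,  0.07095683,
        1.10343885, -0.97523703]), 'qd': array([ 7.13508457e-04, -1.58338698e-04, -9.62794105e-04,  1.48618744e-03,
        1.07555647e-03,  9.21517676e-05, -8.91726971e-06]), 'tau': array([ 1.05528105e+00, -3.85035038e+01, -4.77104131e-01, -2.74797070e+01,
        7.17466660e-01, -9.08695031e-01,  2.18132552e-02]), 'ee_pos': array([ 433.29548096, -362.79088614,  112.19315714]), 'eef_rot': array([9.99999548e-01, 7.09881445e-04, 6.26966661e-04, 8.29380055e-05]), 'ft_force': array([-1.64508688,  3.44995325,  5.9146445 ]), 'ft_torque': array([ 0.72441553,  0.17696253, -0.04896301]), 'finger_gap': 0.3655132815581441}
```

View pics/e1.png

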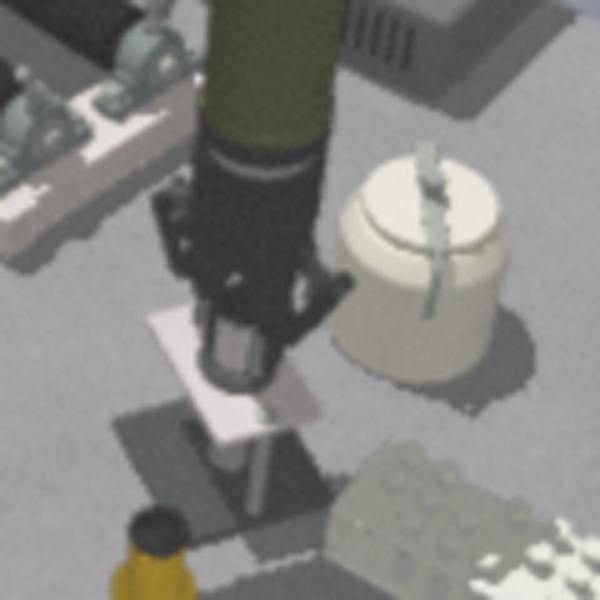

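{"fn": "move_arm", "kwargs": {"commands": [0, 0, 0, -0.005, 0, 0, 0, 0, -0.01, 0, 0, 0, 0, -0.01, 0, 0, 0, 0, 0, 0, 0, 0, 0, 0, 0]}}

```text
t: 3.43
ee_pos: [432.9, -363.9, 136.7]
eef_rot: [1.0, 0.0, 0.001, 0.001]
ft_force: [-0.1, 0.2, -5.3]
finger_gap: 0.367
```

```bash
python3 - <<'E'
from h import *
print(env.observe()['ft_force'],env.observe()['ft_torque'],env.observe()['ee_pos'])
for n in("side","top"):
    cv2.imwrite(f"pics/{n}3.png",env.grab_frame(n)[:,:,::-1])
crop("pics/side3.png","pics/e2.png",340,190,440,310,5)
E
```

```text
[-0.08086476  0.19780085 -5.27737489] [-0.02762998  0.00705818 -0.01263625] [ 432.85140111 -363.88325693  136.70985743]
```

View pics/e2.png

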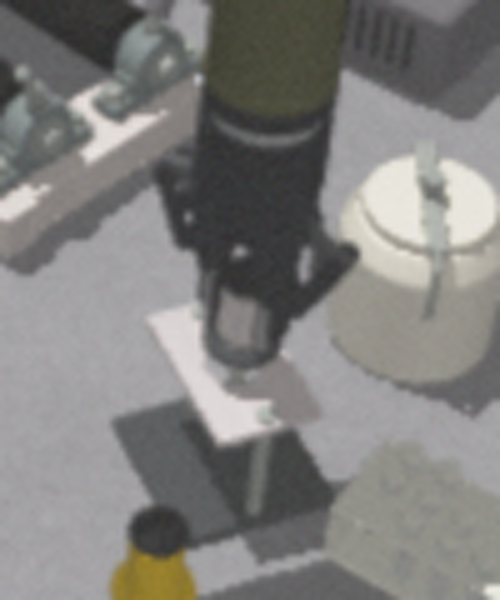

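{"fn": "move_arm", "kwargs": {"commands": [0, -0.008, 0, 0, 0, 0, -0.006, 0, 0, 0, 0, -0.006, 0, 0, 0, 0, -0.005, 0, 0, 0, 0, 0, 0, 0, 0], "squeeze": 20}}

```text
t: 3.95
ee_pos: [408.0, -362.9, 136.1]
eef_rot: [1.0, 0.0, 0.001, 0.0]
ft_force: [5.0, 1.2, -5.0]
finger_gap: 0.366
```

```bash
python3 - <<'E'
from h import *
print(env.observe()['ft_force'],env.observe()['ft_torque'],env.observe()['ee_pos'])
for n in("side","top"):
    cv2.imwrite(f"pics/{n}4.png",env.grab_frame(n)[:,:,::-1])
crop("pics/side4.png","pics/e3.png",340,190,440,310,5)
E
```

```text
[ 4.99460638  1.16471454 -5.00755827] [ 0.22607852 -1.11185863 -0.02546262] [ 408.01650388 -362.90224024  136.05166235]
```

View pics/e3.png

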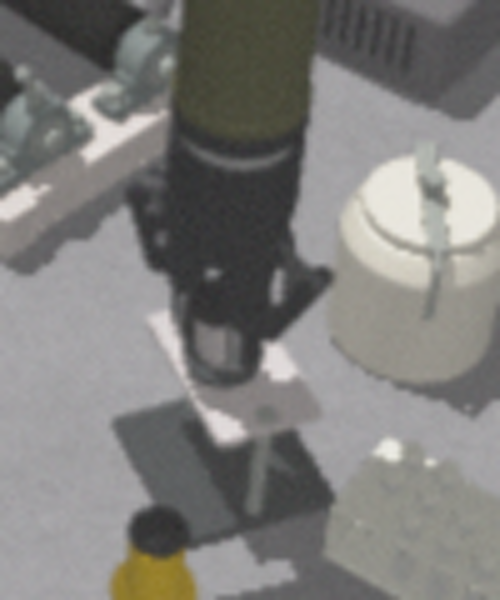

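{"fn": "move_arm", "kwargs": {"commands": [0, -0.005, 0, 0, 0, 0, -0.005, 0, 0, 0, 0, -0.005, 0, 0, 0, 0, -0.005, 0, 0, 0, 0, 0, 0, 0, 0]}}

```text
t: 4.47
ee_pos: [387.9, -363.2, 136.5]
eef_rot: [1.0, 0.0, 0.001, 0.0]
ft_force: [4.0, 1.2, -1.1]
finger_gap: 0.366
```

```bash
python3 - <<'E'
from h import *
print(env.observe()['ft_force'],env.observe()['ft_torque'],env.observe()['ee_pos'])
for n in("side","top"):
    cv2.imwrite(f"pics/{n}5.png",env.grab_frame(n)[:,:,::-1])
crop("pics/side5.png","pics/e4.png",340,190,440,310,5)
E
```

```text
[ 4.03666312  1.1772411  -1.07626057] [ 0.4918974  -0.97652643  0.03161028] [ 387.8853283  -363.16767322  136.49456094]
```

View pics/e4.png

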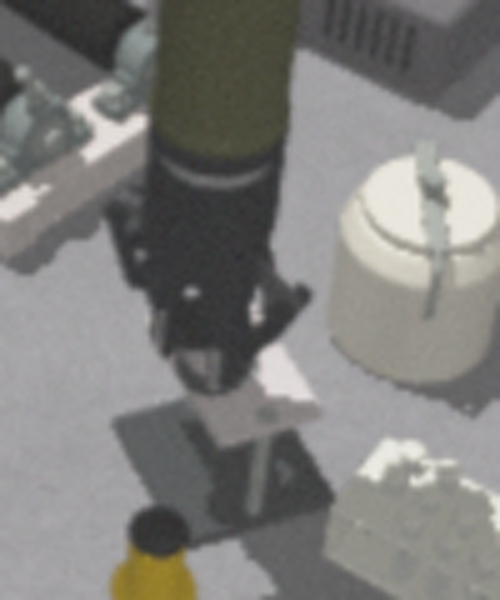

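{"fn": "move_arm", "kwargs": {"commands": [0, 0.005, 0, 0, 0, 0, 0.005, 0, 0, 0, 0, -0.005, 0, -0.0087, 0, 0, -0.005, 0, -0.0087, 0, 0, -0.005, 0, -0.0087, 0], "squeeze": 60}}

```text
t: 4.98
ee_pos: [383.5, -360.7, 159.3]
eef_rot: [1.0, 0.001, 0.001, -0.003]
ft_force: [5.3, 3.1, -4.9]
finger_gap: 0.36
```

{"fn": "move_arm", "kwargs": {"commands": [0, -0.005, 0, -0.0087, 0, 0, -0.005, 0, -0.0087, 0, 0, -0.005, 0, -0.0087, 0, 0, -0.005, 0, -0.0087, 0, 0, -0.005, 0, -0.0087, 0]}}

```text
t: 5.4
ee_pos: [356.0, -363.7, 206.4]
eef_rot: [1.0, 0.0, -0.001, 0.0]
ft_force: [-1.1, -0.1, -4.8]
finger_gap: 0.358
```

{"fn": "move_arm", "kwargs": {"commands": [0, 0, 0, -0.02, 0, 0, 0, 0, -0.03, 0, 0, 0, 0, -0.03, 0, 0, 0, 0, 0, 0, 0, 0, 0, 0, 0]}}

```text
t: 5.82
ee_pos: [357.2, -364.6, 287.6]
eef_rot: [1.0, -0.0, 0.001, 0.002]
ft_force: [0.2, 0.7, -5.8]
finger_gap: 0.359
```

```bash
python3 - <<'E'
from h import *
print(env.observe()['ft_force'],env.observe()['ft_torque'],env.observe()['ee_pos'])
for n in("side","top"):
    cv2.imwrite(f"pics/{n}6.png",env.grab_frame(n)[:,:,::-1])
crop("pics/side6.png","pics/e5.png",320,170,440,290,5)
crop("pics/top6.png","pics/e6.png",390,160,490,250,6)
E
```

```text
[ 0.17809384  0.68344902 -5.84831837] [-0.02701266  0.13341343  0.00569944] [ 357.21517275 -364.55718817  287.62013329]
```

View pics/e5.png

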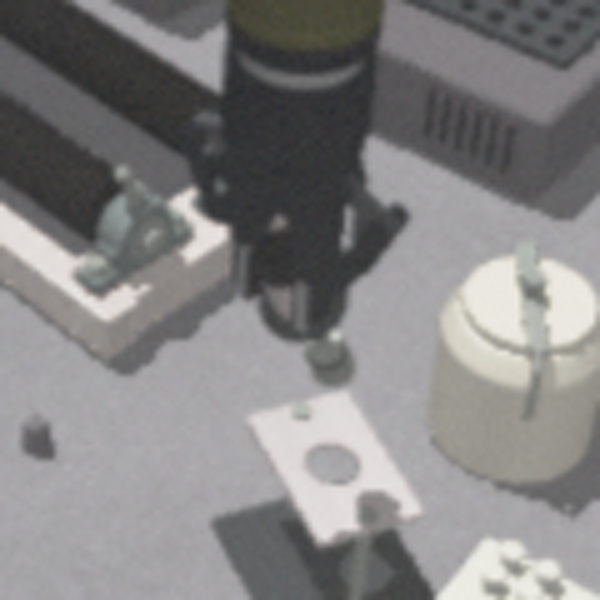

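View pics/e6.png

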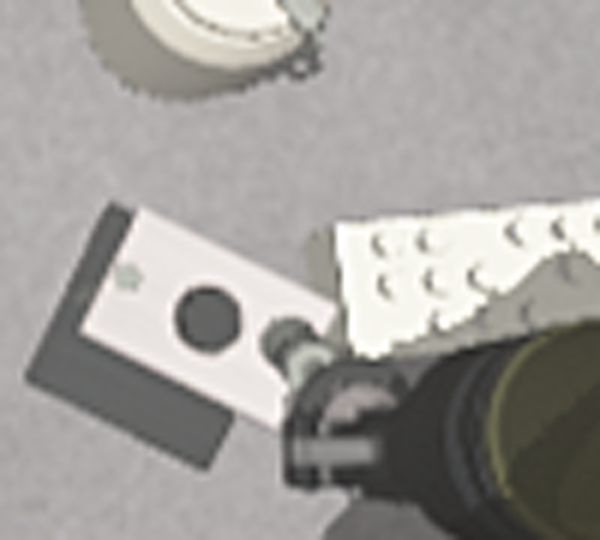

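```bash
cat >> h.py <<'E'
SEG=[(-116,-80,12),(-80,-52,5),(-52,-32,14),(-32,-26,25),(-26,24,16),(24,30,14)]
def gunpts(G,u,push=0):
    u=u/np.linalg.norm(u);a=np.cross(u,[0,1,0]);a/=np.linalg.norm(a);b=np.cross(u,a)
    t=np.linspace(0,2*np.pi,40);out=[]
    for z0,z1,r in SEG:
        p=push if z0<-52 else 0
        out.append(np.array([G+(z+p)*u+r*(np.cos(k)*a+np.sin(k)*b) for z in(z0,z1) for k in t]))
    return out
def overlay(n,f,out,G,u,box,s,push=0):
    im=cv2.imread(f);im=im[box[1]:box[3],box[0]:box[2]];im=cv2.resize(im,None,fx=s,fy=s,interpolation=cv2.INTER_CUBIC)
    for seg in gunpts(G,u,push):
        p=np.array([(proj(n,x)-box[:2]+.5)*s-.5 for x in seg]);h=cv2.convexHull(np.int32(p.round()));cv2.polylines(im,[h],True,(0,0,255),1)
    cv2.imwrite(out,im);return im
E
python3 - <<'E'
from h import *
e=np.array([357.2,-364.6,287.6])
rows=[]
for th in(22,30):
    t=np.deg2rad(th);u=np.array([-np.sin(t),0,np.cos(t)]);G=e+[0,0,22]
    a=overlay("side","pics/side6.png","pics/x.png",G,u,(350,195,410,255),6)
    b=overlay("top","pics/top6.png","pics/x.png",G,u,(410,180,470,240),6)
    rows.append(np.hstack([a,b]))
cv2.imwrite("pics/f1.png",cv2.resize(np.vstack(rows),None,fx=.8,fy=.8))
E
```

```text
(no output)
```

View pics/f1.png

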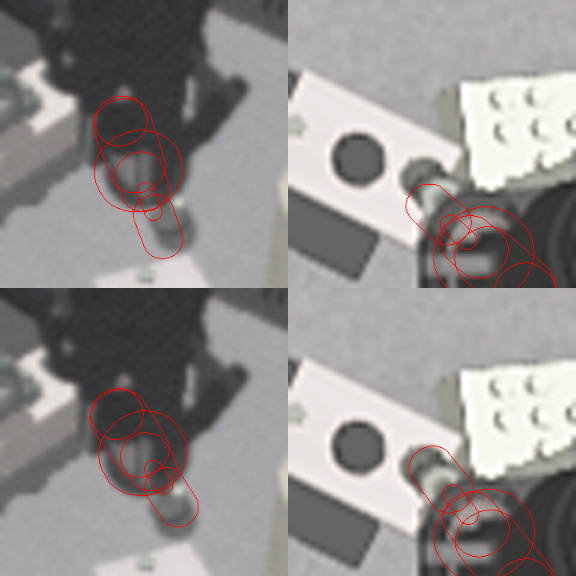

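{"fn": "move_arm", "kwargs": {"commands": [0, 0.011, -0.0323, 0, 0, 0, 0.011, -0.0323, 0, 0, 0, 0.011, -0.0323, 0, 0, 0, 0.011, -0.0323, 0, 0, 0, 0.011, -0.0323, 0, 0]}}

```text
t: 6.33
ee_pos: [411.2, -200.0, 283.3]
eef_rot: [1.0, 0.0, -0.002, -0.001]
ft_force: [1.3, -0.4, -4.7]
finger_gap: 0.359
```

{"fn": "move_arm", "kwargs": {"commands": [0, 0.011, -0.0323, 0, 0, 0, 0.011, -0.0323, 0, 0, 0, 0.011, -0.0323, 0.01, 0, 0, 0, 0, 0.016, 0, 0, 0, 0, 0, 0]}}

```text
t: 6.75
ee_pos: [442.9, -102.0, 255.1]
eef_rot: [1.0, 0.003, -0.004, -0.001]
ft_force: [-0.4, -1.4, -5.7]
finger_gap: 0.357
```

```bash
python3 - <<'E'
from h import *
o=env.observe();print(o['ft_force'],o['ft_torque'],o['ee_pos'])
for n in("side","top"):
    cv2.imwrite(f"pics/{n}7.png",env.grab_frame(n)[:,:,::-1])
e=o['ee_pos'];G=e+[0,0,22];t=np.deg2rad(30);u=np.array([-np.sin(t),0,np.cos(t)])
a=overlay("side","pics/side7.png","pics/x.png",G,u,(310,150,380,220),8)
b=overlay("top","pics/top7.png","pics/x.png",G,u,(310,150,380,220),8)
crop("pics/side7.png","pics/x1.png",310,150,380,220,8);crop("pics/top7.png","pics/x2.png",310,150,380,220,8)
cv2.imwrite("pics/g1.png",cv2.resize(np.vstack([np.hstack([a,b]),np.hstack([cv2.imread("pics/x1.png"),cv2.imread("pics/x2.png")])]),(600,600),interpolation=cv2.INTER_AREA))
cv2.imwrite("pics/g1a.png",a);cv2.imwrite("pics/g1b.png",b)
E
```

```text
[-0.3822508  -1.36433626 -5.70359789] [-0.08781491  0.31330298 -0.0251915 ] [ 442.90423653 -101.95122785  255.06457032]
```

View pics/g1.png

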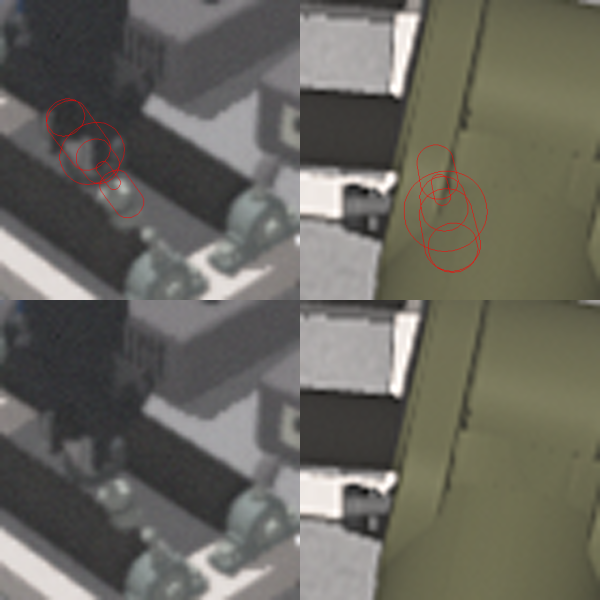

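```bash
python3 - <<'E'
from h import *
cv2.imwrite("pics/side8.png",env.grab_frame("side")[:,:,::-1])
o=env.observe();print(o['ft_force'],o['ft_torque'],o['ee_pos'])
e=o['ee_pos'];G=e+[0,0,22];t=np.deg2rad(30);u=np.array([-np.sin(t),0,np.cos(t)])
b=(315,165,365,220)
a=overlay("side","pics/side8.png","pics/x.png",G,u,b,7)
crop("pics/side8.png","pics/x1.png",*b,7)
cv2.imwrite("pics/g2.png",np.hstack([a,cv2.imread("pics/x1.png")]))
E
```

```text
[ 0.81642844 -1.15985764 -3.79225223] [-0.06888159  0.07669244 -0.01790064] [ 444.31854763 -105.98435215  258.63748968]
```

View pics/g2.png

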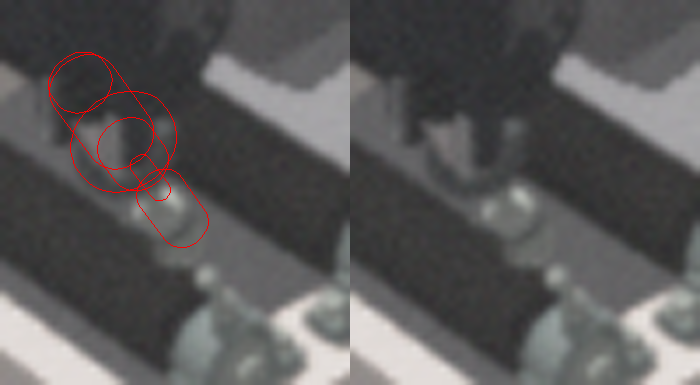

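```bash
python3 - <<'E'
from h import *
i=cv2.imread("pics/side8.png")[175:212,318:352]
i=cv2.convertScaleAbs(i,alpha=1.6)
cv2.imwrite("pics/g3.png",cv2.resize(i,None,fx=16,fy=16,interpolation=cv2.INTER_CUBIC))
E
```

```text
(no output)
```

View pics/g3.png

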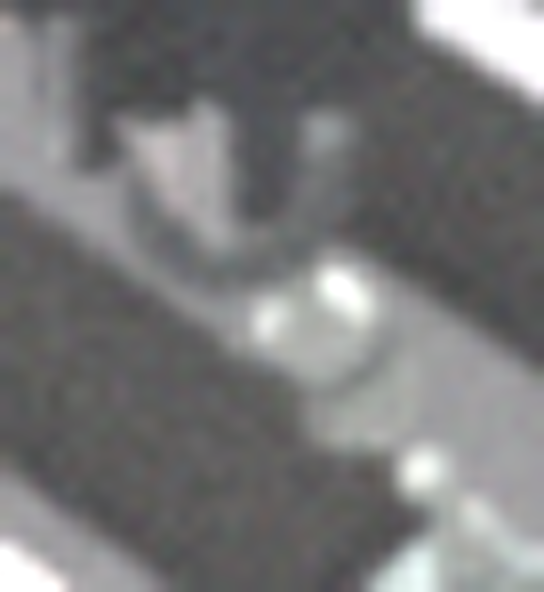

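```bash
python3 - <<'E'
from h import *
e=np.array([444.3,-106,258.6])
pix=lambda X:((proj("side",X)-(318,175)+.5)*16).round()
for th in(18,22,26,30,34):
  for az in(-8,0,8):
    t=np.deg2rad(th);a=np.deg2rad(az);u=np.array([-np.sin(t)*np.cos(a),-np.sin(t)*np.sin(a),np.cos(t)]);G=e+[0,0,22]
    f=pix(G-29*u);m=pix(G-116*u);c=pix(G-80*u);print(th,az,f,c,m,"m-f",m-f)
E
```

```text
18 -8 [220. 188.] [280. 344.] [321. 450.] m-f [101. 262.]
18 0 [216. 185.] [269. 337.] [304. 439.] m-f [ 88. 254.]
18 8 [211. 183.] [256. 330.] [286. 430.] m-f [ 75. 247.]
22 -8 [227. 182.] [300. 327.] [348. 425.] m-f [121. 243.]
22 0 [222. 178.] [286. 318.] [329. 412.] m-f [107. 234.]
22 8 [216. 175.] [270. 310.] [306. 401.] m-f [ 90. 226.]
26 -8 [234. 175.] [319. 309.] [375. 400.] m-f [141. 225.]
26 0 [228. 171.] [302. 299.] [352. 384.] m-f [124. 213.]
26 8 [222. 168.] [284. 290.] [326. 371.] m-f [104. 203.]
30 -8 [241. 168.] [337. 290.] [401. 372.] m-f [160. 204.]
30 0 [234. 163.] [318. 278.] [375. 355.] m-f [141. 192.]
30 8 [227. 160.] [298. 268.] [345. 340.] m-f [118. 180.]
34 -8 [248. 160.] [355. 270.] [426. 344.] m-f [178. 184.]
34 0 [240. 155.] [334. 257.] [397. 324.] m-f [157. 169.]
34 8 [231. 151.] [311. 245.] [363. 308.] m-f [132. 157.]
```

{"fn": "move_arm", "kwargs": {"commands": [0, 0.007, -0.001, 0.01, 0, 0, 0.007, 0, 0.01, 0, 0, 0.0065, 0, 0.0105, 0, 0, 0, 0, 0, 0, 0, 0, 0, 0, 0]}}

```text
t: 7.32
ee_pos: [465.4, -103.8, 227.6]
eef_rot: [1.0, 0.0, -0.001, -0.001]
ft_force: [-0.0, -0.2, -4.3]
finger_gap: 0.354
```

```bash
python3 - <<'E'
from h import *
cv2.imwrite("pics/side9.png",env.grab_frame("side")[:,:,::-1])
o=env.observe();print(o['ft_force'],o['ft_torque'],o['ee_pos'])
e=o['ee_pos'];G=e+[0,0,19];t=np.deg2rad(26);u=np.array([-np.sin(t),0,np.cos(t)])
b=(325,180,361,217)
a=overlay("side","pics/side9.png","pics/x.png",G,u,b,11)
crop("pics/side9.png","pics/x1.png",*b,11)
cv2.imwrite("pics/g4.png",np.hstack([a,cv2.convertScaleAbs(cv2.imread("pics/x1.png"),alpha=1.5)]))
E
```

```text
[ 0.45232438 -0.53890655 -4.66652249] [ 0.01672877  0.05079635 -0.0300529 ] [ 465.57800044 -103.8727905   228.28269111]
```

View pics/g4.png

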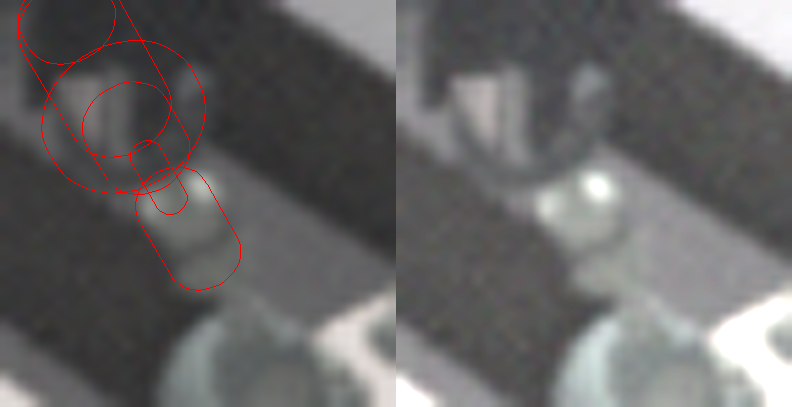

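{"fn": "move_arm", "kwargs": {"commands": [0, 0.002, 0, 0.0035, 0, 0, 0.002, 0, 0.0035, 0, 0, 0, 0, 0, 0]}}

```text
t: 7.62
ee_pos: [469.8, -104.2, 222.5]
eef_rot: [1.0, 0.0, -0.0, 0.001]
ft_force: [-1.4, -1.1, -2.0]
finger_gap: 0.359
```

{"fn": "move_arm", "kwargs": {"commands": [0, 0.002, 0, 0.0035, 0, 0, 0, 0, 0, 0, 0, 0, 0, 0, 0]}}

```text
t: 7.87
ee_pos: [471.2, -104.3, 219.8]
eef_rot: [1.0, 0.0, -0.0, 0.001]
ft_force: [-6.1, 0.1, 6.4]
finger_gap: 0.357
```

```bash
cat > look.py <<'E'
from h import *
import sys
k=sys.argv[1];th=float(sys.argv[2]);push=float(sys.argv[3]) if len(sys.argv)>3 else 0
cv2.imwrite(f"pics/side{k}.png",env.grab_frame("side")[:,:,::-1])
o=env.observe();print(o['t'],o['ft_force'].round(1),o['ft_torque'].round(2),o['ee_pos'].round(1))
e=o['ee_pos'];G=e+[0,0,19];t=np.deg2rad(th);u=np.array([-np.sin(t),0,np.cos(t)])
b=(325,180,361,217)
a=overlay("side",f"pics/side{k}.png","pics/x.png",G,u,b,11,push)
crop(f"pics/side{k}.png","pics/x1.png",*b,11)
cv2.imwrite(f"pics/g{k}.png",np.hstack([a,cv2.convertScaleAbs(cv2.imread("pics/x1.png"),alpha=1.5)]))
E
python3 look.py 10 26
```

```text
7.9167 [-6.8 -0.8  7.1] [ 0.03  1.46 -0.05] [ 471.2 -104.3  219.9]
```

View pics/g10.png

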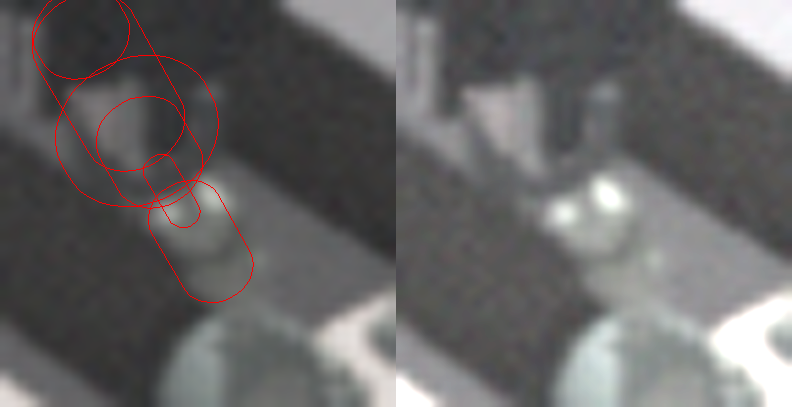

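```bash
python3 - <<'E'
from h import *
f=lambda k:cv2.resize(cv2.convertScaleAbs(cv2.imread(f"pics/side{k}.png")[190:215,332:358],alpha=1.6),None,fx=15,fy=15,interpolation=cv2.INTER_CUBIC)
cv2.imwrite("pics/k1.png",np.hstack([f(9),f(10)]))
print((proj("side",[523,-105.5,132])-(332,190)+.5)*15,(np.array((344.4,204.5))-(332,190)+.5)*15)
E
```

```text
[197.26865824 226.65905528] [193.5 225. ]
```

View pics/k1.png

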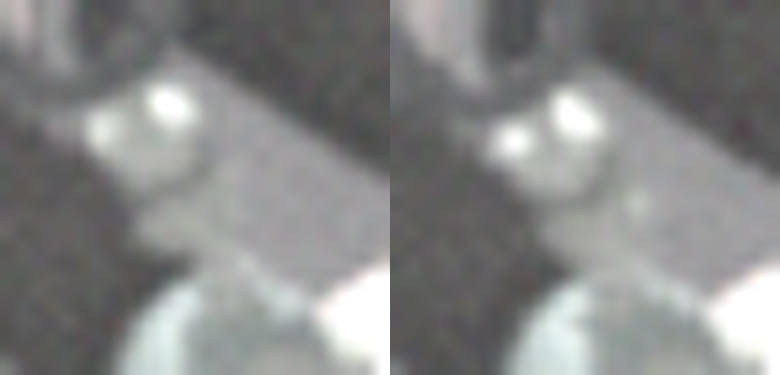

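{"fn": "move_arm", "kwargs": {"commands": [0, 0.001, 0, 0.0017, 0, 0, 0, 0, 0, 0]}}

```text
t: 8.08
ee_pos: [472.1, -104.3, 218.1]
eef_rot: [1.0, 0.0, -0.001, 0.001]
ft_force: [-6.8, -0.8, 6.9]
finger_gap: 0.358
```

```bash
python3 - <<'E'
from h import *
o=env.observe();print(o['t'],o['ft_force'].round(2),o['ft_torque'].round(3),o['ee_pos'].round(1))
E
```

```text
8.0833 [-6.79 -0.81  6.93] [0.047 1.548 0.035] [ 472.1 -104.3  218.1]
```

{"fn": "move_arm", "kwargs": {"commands": [0, 0.002, 0, 0.0035, 0, 0, 0.001, 0, 0.0018, 0, 0, 0, 0, 0, 0]}}

```text
t: 8.33
ee_pos: [474.9, -104.3, 212.9]
eef_rot: [1.0, 0.0, -0.001, 0.001]
ft_force: [-8.4, 0.2, 9.2]
finger_gap: 0.36
```

```bash
python3 look.py 11 26; python3 - <<'E'
from h import *
o=env.observe();print(o['t'],o['ft_force'].round(2),o['ft_torque'].round(3))
f=lambda k:cv2.resize(cv2.convertScaleAbs(cv2.imread(f"pics/side{k}.png")[180:215,325:358],alpha=1.6),None,fx=12,fy=12,interpolation=cv2.INTER_CUBIC)
cv2.imwrite("pics/k2.png",np.hstack([f(10),f(11)]))
E
```

```text
8.3833 [-8.4 -0.6  8.8] [0.08 1.88 0.01] [ 474.9 -104.2  213. ]
8.3833 [-8.44 -0.59  8.83] [0.076 1.876 0.005]
```

View pics/k2.png

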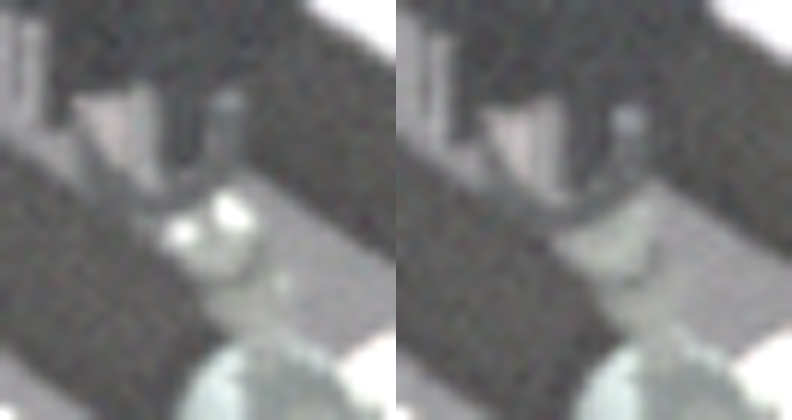

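View pics/g11.png

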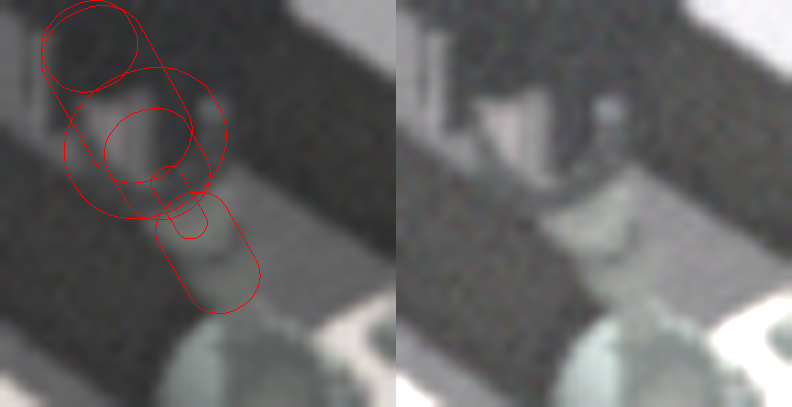

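```bash
python3 - <<'E'
from h import *
def g(k): return cv2.resize(cv2.cvtColor(cv2.imread(f"pics/side{k}.png"),cv2.COLOR_BGR2GRAY),None,fx=4,fy=4,interpolation=cv2.INTER_CUBIC)
E={8:[444.3,-106,258.6],9:[465.6,-103.9,228.3],10:[471.2,-104.3,219.9],11:[474.9,-104.2,213]}
t=np.deg2rad(26);u=np.array([-np.sin(t),0,np.cos(t)])
def pt(k,s): return proj("side",np.array(E[k])+[0,0,19]+s*u)
for name,s,hw in(("flange",-29,(9,8)),("grip/finger",0,(10,7)),("coupler",-98,(6,6))):
  for a,b in((8,9),(9,10),(10,11),(9,11)):
    pa=pt(a,s);pb=pt(b,s)
    A=g(a);B=g(b);c=(pa*4).astype(int);T=A[c[1]-hw[1]*4:c[1]+hw[1]*4,c[0]-hw[0]*4:c[0]+hw[0]*4]
    d=(pb*4).astype(int);m=16
    S=B[d[1]-hw[1]*4-m:d[1]+hw[1]*4+m,d[0]-hw[0]*4-m:d[0]+hw[0]*4+m]
    r=cv2.matchTemplate(S,T,cv2.TM_CCOEFF_NORMED);_,v,_,l=cv2.minMaxLoc(r)
    off=(np.array(l)-m)/4
    print(name,a,b,"pred",(pb-pa).round(2),"obs",((d-c)/4+off).round(2),round(v,2))
E
```

```text
flange 8 9 pred [3.96 4.15] obs [4.25 4.  ] 0.95
flange 9 10 pred [1.22 1.28] obs [1.25 1.  ] 0.98
flange 10 11 pred [0.72 1.11] obs [0.75 1.25] 0.93
flange 9 11 pred [1.94 2.39] obs [2.25 2.  ] 0.92
grip/finger 8 9 pred [4.09 4.33] obs [4.5  4.25] 0.96
grip/finger 9 10 pred [1.26 1.33] obs [1.5 1. ] 0.97
grip/finger 10 11 pred [0.74 1.15] obs [1.   1.25] 0.98
grip/finger 9 11 pred [2.   2.48] obs [2.25 2.  ] 0.97
coupler 8 9 pred [3.67 3.76] obs [4.  3.5] 0.95
coupler 9 10 pred [1.14 1.18] obs [1.   0.75] 0.98
coupler 10 11 pred [0.66 1.02] obs [0.75 1.  ] 0.85
coupler 9 11 pred [1.8 2.2] obs [1.75 1.75] 0.86
```

{"fn": "move_arm", "kwargs": {"commands": [0, 0.001, 0, 0.0017, 0, 0, 0, 0, 0, 0]}}

```text
t: 8.55
ee_pos: [475.8, -104.3, 211.4]
eef_rot: [1.0, 0.0, -0.001, 0.001]
ft_force: [-9.2, -0.4, 10.1]
finger_gap: 0.359
```

{"fn": "move_arm", "kwargs": {"commands": [0, 0.001, 0, 0.0017, 0, 0, 0, 0, 0, 0]}}

```text
t: 8.72
ee_pos: [476.6, -104.3, 209.7]
eef_rot: [1.0, 0.0, -0.001, 0.001]
ft_force: [-9.2, 0.0, 10.8]
finger_gap: 0.355
```

```bash
python3 look.py 12 26
```

```text
8.7667 [-8.8  0.1 10.5] [0.15 2.12 0.02] [ 476.7 -104.3  209.8]
```

View pics/g12.png

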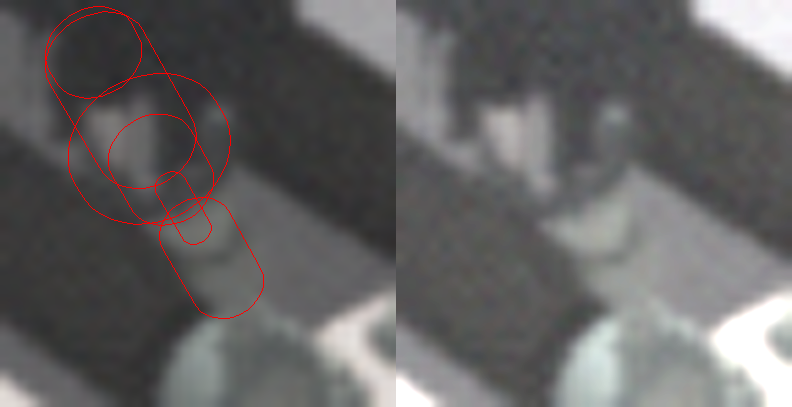

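{"fn": "move_arm", "kwargs": {"commands": [0, -0.003, 0, -0.0052, 0, 0, -0.003, 0, -0.0052, 0, 0, 0, 0, 0, 0]}}

```text
t: 9.02
ee_pos: [471.2, -104.2, 220.9]
eef_rot: [1.0, 0.0, -0.0, 0.001]
ft_force: [-6.6, 0.0, 5.2]
finger_gap: 0.359
```

{"fn": "move_arm", "kwargs": {"commands": [0, -0.001, 0, -0.0017, 0, 0, 0, 0, 0, 0]}}

```text
t: 9.18
ee_pos: [470.2, -104.3, 221.7]
eef_rot: [1.0, 0.0, -0.0, 0.001]
ft_force: [-6.1, -0.4, 5.6]
finger_gap: 0.357
```

{"fn": "move_arm", "kwargs": {"commands": [0, -0.001, 0, -0.0017, 0, 0, 0, 0, 0, 0]}}

```text
t: 9.35
ee_pos: [469.6, -104.0, 222.2]
eef_rot: [1.0, 0.0, 0.0, 0.0]
ft_force: [-2.3, 0.7, 0.1]
finger_gap: 0.358
```

{"fn": "move_arm", "kwargs": {"commands": [0, -0.001, 0, -0.0017, 0, 0, 0, 0, 0, 0]}}

```text
t: 9.52
ee_pos: [469.0, -103.7, 223.4]
eef_rot: [1.0, 0.0, 0.0, -0.0]
ft_force: [-0.1, -0.9, -5.5]
finger_gap: 0.362
```

{"fn": "move_arm", "kwargs": {"commands": [0, -0.001, 0, -0.0017, 0, 0, 0, 0, 0, 0]}}

```text
t: 9.68
ee_pos: [467.8, -103.7, 225.1]
eef_rot: [1.0, 0.0, 0.0, -0.0]
ft_force: [-0.5, -0.4, -4.1]
finger_gap: 0.353
```

```bash
python3 look.py 13 26
```

```text
9.7333 [-0.2  0.2 -4.2] [-0.    0.12 -0.  ] [ 467.9 -103.8  225.1]
```

View pics/g13.png

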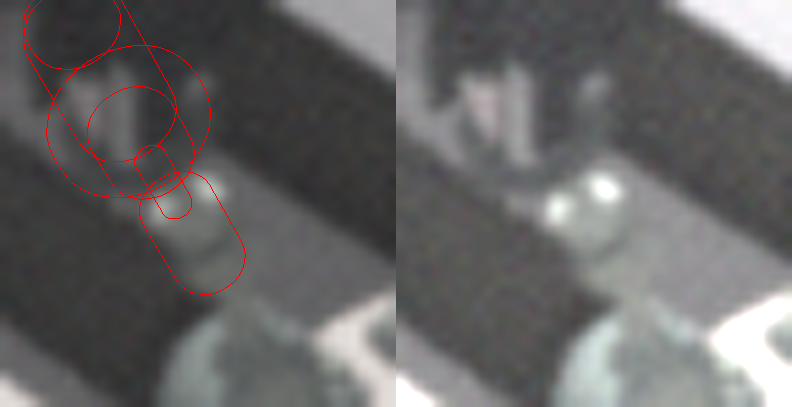

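```bash
cat > ov.py <<'E'
from h import *
def ov(k,e,th,gx,gz,box,s,az=0,bright=1.6):
    im=cv2.imread(f"pics/side{k}.png")[box[1]:box[3],box[0]:box[2]]
    im=cv2.resize(cv2.convertScaleAbs(im,alpha=bright),None,fx=s,fy=s,interpolation=cv2.INTER_CUBIC);raw=im.copy()
    t=np.deg2rad(th);u=np.array([-np.sin(t),0,np.cos(t)]);G=np.array(e)+[gx,0,gz]
    a=np.cross(u,[0,1,0]);b=np.cross(u,a)
    for z,r,c in((-26,25,(0,255,255)),(-32,25,(0,255,255)),(-80,12,(0,255,0)),(-116,13.5,(0,0,255)),(-116,10,(255,0,255))):
        p=[(proj("side",G+z*u+r*(np.cos(q)*a+np.sin(q)*b))-box[:2]+.5)*s for q in np.linspace(0,6.283,50)]
        cv2.polylines(im,[np.int32(p)],True,c,1)
    for X in([523,-105.5,132],):
        p=(proj("side",X)-box[:2]+.5)*s;cv2.circle(im,tuple(np.int32(p)),3,(255,0,0),-1)
    return np.hstack([raw,im])
E
python3 - <<'E'
from ov import *
a=ov(8,[444.3,-106,258.6],26,0,19,(318,178,350,212),11)
b=ov(13,[467.9,-103.8,225.1],26,0,19,(325,186,357,212),11)
cv2.imwrite("pics/m1.png",np.vstack([a,b])[:600*2])
print(np.vstack([a,b]).shape)
E
```

```text
(660, 704, 3)
```

View pics/m1.png

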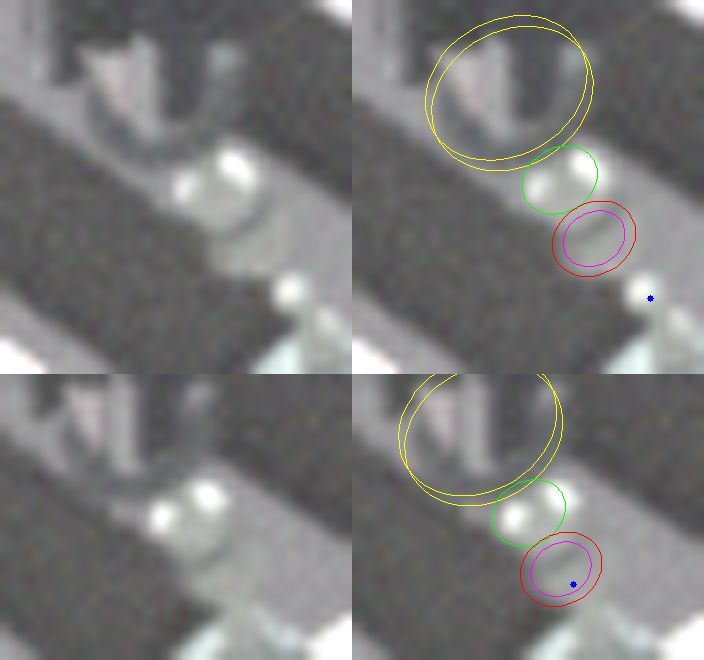

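```bash
python3 - <<'E'
from h import *
for k,(a,b) in {8:((318,178),None),}.items(): pass
i=cv2.cvtColor(cv2.imread("pics/side8.png"),cv2.COLOR_BGR2GRAY)[198:210,338:350];print(i)
for f in("side1","side6","side8"):
    g=cv2.cvtColor(cv2.imread(f"pics/{f}.png"),cv2.COLOR_BGR2GRAY).astype(float)[201:207,341:347]
    w=np.clip(g-95,0,None);v,u=np.mgrid[201:207,341:347];print(f,(w*u).sum()/w.sum(),(w*v).sum()/w.sum())
for z in(129,132,135): print(z,atz("side",(344.1,204.2),z))
for z in(129,132,135): print(z,atz("top",(341,182),z))
i=cv2.cvtColor(cv2.imread("pics/top0.png"),cv2.COLOR_BGR2GRAY)[174:190,333:350];print(i)
E
```

```text
[[103  92  82  90 100 108 102  98 100  97 101 101]
 [ 87  87  96 102 104 106 101  98  99 101 101 100]
 [ 93  99 103 105 102 107 100  99  98 101  99 101]
 [ 94 104 106 105 105 106  98  99  99 101  99 101]
 [ 92 102  99 109 105 102 108 104 101 100  99 101]
 [ 67  75  74  77  87 123 143 127 107  99  99 103]
 [ 58  64  57  61  81 141 158 137 111 102 103 102]
 [ 61  61  61  59  73 119 130 119 111 104 103 100]
 [ 59  57  57  57  57  77  93 107 113 130 118 101]
 [ 58  60  58  54  54  56  72 100 111 131 131 113]
 [ 61  57  53  54  52  67  92 109 108 117 121 122]
 [ 56  57  53  57  69 113 133 116 106 106 109 122]]
side1 344.28389830508473 203.8177966101695
side6 344.3223819301848 203.7782340862423
side8 344.0754352030948 203.60348162475822
129 [ 526.0825319  -100.20576737  129.        ]
132 [ 523.36483147 -102.57886824  132.        ]
135 [ 520.64713104 -104.9519691   135.        ]
129 [ 525.37419514 -105.76381155  129.        ]
132 [ 524.80112848 -105.52883451  132.        ]
135 [ 524.22806181 -105.29385747  135.        ]
[[134 139 139 120 122 122 120 118 115 113 108  97 118 198 209 249 162]

[... 365 characters left out ...]
102 125 155 151 179 178 137 116 105 128 106 162 172 154 104]
 [ 81  94 115 131 156 143 175 192 170 105  89 108 108 183 194 164 110]
 [ 92  90 106 136 153 138 164 178 151 100  91  90 105 186 195 167 112]
 [ 76  82 110 133 146 135 145 138 131  96  87 101 100 142 165 159 114]
 [ 62  70 122 129 140 143 143 128 144 124 119 114 101 111 145 144 110]
 [ 99  92 119 131 135 135 137 139 141 142 147 115 119 139 142 132 104]
 [138 133 106 123 131 131 132 133 133 135 138 111 137 144 144 147 108]
 [147 147 104 115 122 123 124 127 128 129 129 114 137 143 143 159 114]
 [141 141 108 103 108 111 113 116 118 119 113 126 139 139 139 136 108]
 [130 193 130 101 108 102 103 105 101 102 103 135 137 132 196 135  99]]
```

{"fn": "move_arm", "kwargs": {"commands": [0, 0.001, -0.002, 0.0015, 0, 0, 0, -0.002, 0, 0, 0, 0, 0, 0, 0]}}

```text
t: 9.98
ee_pos: [468.6, -99.4, 223.4]
eef_rot: [1.0, 0.001, -0.0, 0.0]
ft_force: [-0.3, 0.0, -5.7]
finger_gap: 0.357
```

{"fn": "move_arm", "kwargs": {"commands": [0, 0, -0.002, 0, 0, 0, 0, 0, 0, 0]}}

```text
t: 10.15
ee_pos: [468.4, -98.3, 223.6]
eef_rot: [1.0, 0.0, -0.0, 0.001]
ft_force: [-0.7, -2.1, -4.9]
finger_gap: 0.356
```

{"fn": "move_arm", "kwargs": {"commands": [0, 0, -0.002, 0, 0, 0, 0, 0, 0, 0]}}

```text
t: 10.32
ee_pos: [468.2, -97.1, 223.7]
eef_rot: [1.0, -0.0, -0.0, 0.001]
ft_force: [-1.8, -4.2, -4.3]
finger_gap: 0.359
```

{"fn": "move_arm", "kwargs": {"commands": [0, 0, 0.003, 0, 0, 0, 0, 0.003, 0, 0, 0, 0, 0.002, 0, 0, 0, 0, 0, 0, 0]}}

```text
t: 10.65
ee_pos: [469.2, -103.8, 223.8]
eef_rot: [1.0, 0.0, 0.0, -0.0]
ft_force: [-1.1, -0.9, -4.9]
finger_gap: 0.357
```

{"fn": "move_arm", "kwargs": {"commands": [0, 0, 0.002, 0, 0, 0, 0, 0, 0, 0]}}

```text
t: 10.82
ee_pos: [468.9, -105.7, 223.7]
eef_rot: [1.0, 0.001, 0.0, -0.0]
ft_force: [-0.8, 0.0, -4.0]
finger_gap: 0.357
```

{"fn": "move_arm", "kwargs": {"commands": [0, 0, 0.002, 0, 0, 0, 0, 0, 0, 0]}}

```text
t: 10.98
ee_pos: [468.5, -107.4, 223.5]
eef_rot: [1.0, 0.001, -0.0, -0.001]
ft_force: [-1.2, 0.8, -4.3]
finger_gap: 0.359
```

{"fn": "move_arm", "kwargs": {"commands": [0, 0, 0.002, 0, 0, 0, 0, 0, 0, 0]}}

```text
t: 11.15
ee_pos: [468.6, -108.3, 223.5]
eef_rot: [1.0, 0.001, -0.0, -0.001]
ft_force: [-1.5, 4.9, -3.6]
finger_gap: 0.359
```

{"fn": "move_arm", "kwargs": {"commands": [0, 0, 0.002, 0, 0, 0, 0, 0, 0, 0]}}

```text
t: 11.32
ee_pos: [468.7, -109.0, 223.5]
eef_rot: [1.0, 0.002, -0.001, -0.002]
ft_force: [-1.3, 7.2, -3.5]
finger_gap: 0.356
```

{"fn": "move_arm", "kwargs": {"commands": [0, 0, -0.005, 0, 0, 0, 0, -0.0036, 0, 0, 0, 0.002, 0, 0, 0, 0, 0, 0, 0, 0], "squeeze": 90}}

```text
t: 11.65
ee_pos: [470.6, -103.5, 223.9]
eef_rot: [1.0, 0.0, -0.0, 0.0]
ft_force: [-2.2, 2.2, -3.0]
finger_gap: 0.355
```

{"fn": "move_arm", "kwargs": {"commands": [0, 0.002, 0, 0, 0, 0, 0, 0, 0, 0]}}

```text
t: 11.82
ee_pos: [471.9, -103.8, 224.0]
eef_rot: [1.0, 0.0, -0.001, 0.0]
ft_force: [-5.6, 1.6, 0.8]
finger_gap: 0.357
```

{"fn": "move_arm", "kwargs": {"commands": [0, 0.002, 0, 0, 0, 0, 0, 0, 0, 0]}}

```text
t: 11.98
ee_pos: [473.0, -103.9, 224.2]
eef_rot: [1.0, -0.0, -0.002, 0.0]
ft_force: [-8.7, 1.1, 4.0]
finger_gap: 0.353
```

{"fn": "move_arm", "kwargs": {"commands": [0, -0.004, 0, 0, 0, 0, -0.004, 0, 0, 0, 0, 0, 0, 0, 0]}}

```text
t: 12.23
ee_pos: [466.7, -103.9, 223.7]
eef_rot: [1.0, -0.0, 0.0, 0.0]
ft_force: [-0.5, 0.3, -4.7]
finger_gap: 0.36
```

{"fn": "move_arm", "kwargs": {"commands": [0, -0.003, 0, 0, 0, 0, 0, 0, 0, 0]}}

```text
t: 12.4
ee_pos: [463.6, -103.5, 223.7]
eef_rot: [1.0, 0.0, 0.0, 0.0]
ft_force: [0.2, 0.2, -4.8]
finger_gap: 0.353
```

{"fn": "move_arm", "kwargs": {"commands": [0, -0.002, 0, 0, 0, 0, 0, 0, 0, 0]}}

```text
t: 12.57
ee_pos: [461.6, -103.3, 223.7]
eef_rot: [1.0, 0.0, 0.0, 0.0]
ft_force: [0.7, -0.2, -3.6]
finger_gap: 0.351
```

{"fn": "move_arm", "kwargs": {"commands": [0, -0.002, 0, 0, 0, 0, 0, 0, 0, 0]}}

```text
t: 12.73
ee_pos: [459.5, -103.3, 223.7]
eef_rot: [1.0, 0.0, -0.0, 0.0]
ft_force: [0.0, -1.3, -4.6]
finger_gap: 0.354
```

{"fn": "move_arm", "kwargs": {"commands": [0, 0.003, 0, 0, 0, 0, 0.003, 0, 0, 0, 0, 0, 0, 0, 0, 0, 0.0005, 0, 0.002, 0, 0, 0, 0, 0, 0]}}

```text
t: 13.15
ee_pos: [466.2, -103.2, 221.2]
eef_rot: [1.0, 0.0, -0.0, -0.0]
ft_force: [0.5, -0.4, -5.5]
finger_gap: 0.358
```

{"fn": "move_arm", "kwargs": {"commands": [0, 0.001, 0, 0.0017, 0, 0, 0, 0, 0, 0]}}

```text
t: 13.32
ee_pos: [467.2, -103.1, 219.6]
eef_rot: [1.0, 0.0, -0.0, -0.0]
ft_force: [0.4, 1.0, -4.3]
finger_gap: 0.348
```

{"fn": "move_arm", "kwargs": {"commands": [0, 0.001, 0, 0.0017, 0, 0, 0, 0, 0, 0]}}

```text
t: 13.48
ee_pos: [468.1, -103.2, 218.5]
eef_rot: [1.0, 0.0, -0.0, 0.0]
ft_force: [-2.3, 0.3, -0.9]
finger_gap: 0.357
```

{"fn": "move_arm", "kwargs": {"commands": [0, 0.001, 0, 0.0017, 0, 0, 0, 0, 0, 0]}}

```text
t: 13.65
ee_pos: [469.3, -103.3, 216.7]
eef_rot: [1.0, 0.0, 0.0, 0.0]
ft_force: [-2.1, 0.1, -2.9]
finger_gap: 0.356
```

{"fn": "move_arm", "kwargs": {"commands": [0, 0.001, 0, 0.0017, 0, 0, 0, 0, 0, 0]}}

```text
t: 13.82
ee_pos: [470.4, -103.3, 214.2]
eef_rot: [1.0, 0.0, 0.0, 0.0]
ft_force: [0.9, -0.1, -6.7]
finger_gap: 0.357
```

{"fn": "move_arm", "kwargs": {"commands": [0, 0.001, 0, 0.0017, 0, 0, 0, 0, 0, 0]}}

```text
t: 13.98
ee_pos: [471.4, -103.2, 211.9]
eef_rot: [1.0, 0.0, 0.0, -0.0]
ft_force: [2.4, -0.2, -10.9]
finger_gap: 0.355
```

{"fn": "move_arm", "kwargs": {"commands": [0, 0.001, 0, 0.0017, 0, 0, 0, 0, 0, 0]}}

```text
t: 14.15
ee_pos: [472.2, -103.1, 210.4]
eef_rot: [1.0, 0.0, -0.0, -0.0]
ft_force: [2.3, -0.2, -9.8]
finger_gap: 0.354
```

```bash
python3 - <<'E'
from ov import *
cv2.imwrite("pics/side14.png",env.grab_frame("side")[:,:,::-1])
o=env.observe();print(o['t'],o['ft_force'].round(2),o['ft_torque'].round(3),o['ee_pos'].round(1))
cv2.imwrite("pics/m2.png",np.vstack([ov(14,o['ee_pos'],26,0,19,(325,184,357,212),11),ov(14,o['ee_pos'],30,0,19,(325,184,357,212),11)]))
E
```

```text
14.2 [  2.91   0.75 -12.26] [ 0.007 -0.294 -0.009] [ 472.2 -103.1  210.4]
```

View pics/m2.png

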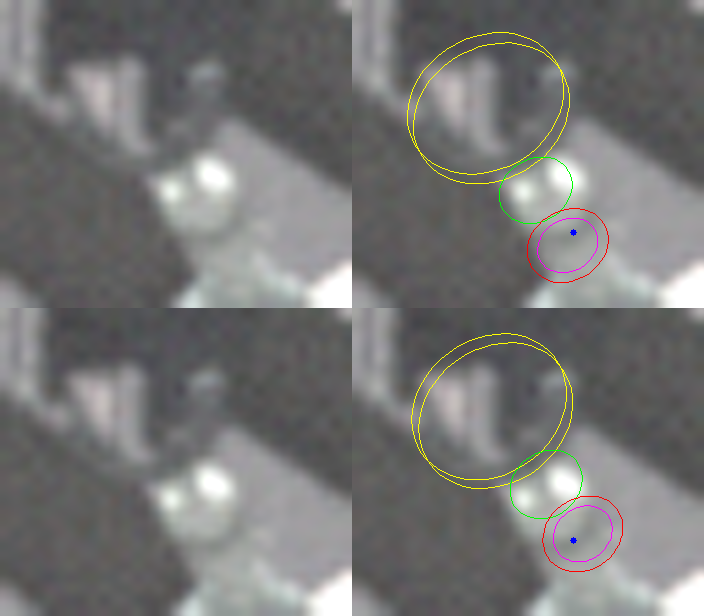

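{"fn": "move_arm", "kwargs": {"commands": [0, 0.001, 0, 0.0017, 0, 0, 0.001, 0, 0.0017, 0, 0, 0, 0, 0, 0]}}

```text
t: 14.45
ee_pos: [473.7, -103.3, 209.4]
eef_rot: [1.0, 0.0, -0.001, 0.0]
ft_force: [-6.6, 1.5, 5.5]
finger_gap: 0.35
```

{"fn": "move_arm", "kwargs": {"commands": [0, 0.001, 0, 0.0017, 0, 0, 0.001, 0, 0.0017, 0, 0, 0, 0, 0, 0]}}

```text
t: 14.7
ee_pos: [475.3, -103.3, 206.2]
eef_rot: [1.0, 0.0, -0.001, 0.0]
ft_force: [-8.6, 0.8, 5.8]
finger_gap: 0.353
```

```bash
python3 - <<'E'
from h import *
im=cv2.imread("pics/top0.png")[155:210,310:365];cv2.imwrite("pics/n1.png",cv2.resize(im,(770,770)[:2],interpolation=cv2.INTER_CUBIC)[:600*2])
a=cv2.resize(cv2.imread("pics/top0.png")[160:202,320:362],None,fx=14,fy=14,interpolation=cv2.INTER_CUBIC)
cv2.imwrite("pics/n1.png",a)
a=cv2.resize(cv2.imread("pics/side1.png")[198:234,328:370],None,fx=14,fy=14,interpolation=cv2.INTER_CUBIC)
cv2.imwrite("pics/n2.png",a)
E
```

```text
(no output)
```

View pics/n1.png

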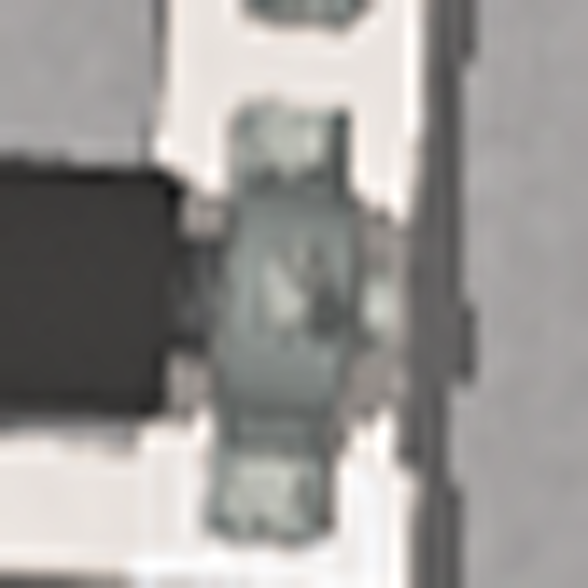

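View pics/n2.png

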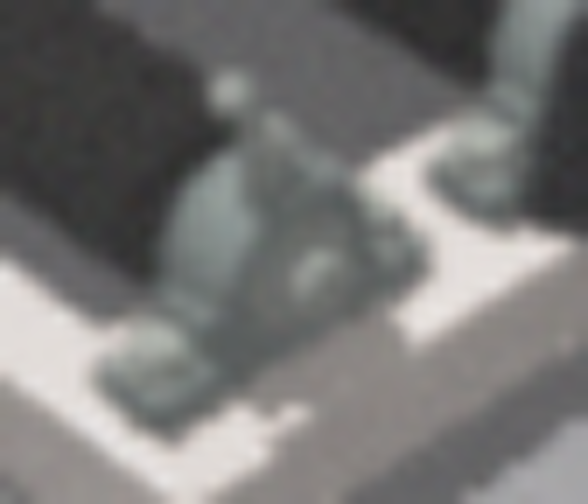

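```bash
python3 - <<'E'
from h import *
print(atz("top",(339.5,182.4),56),atz("top",(340.2,181.3),95),atz("top",(340.2,181.3),85))
print("ball top",atz("top",(340.1,181.3),132))
def W(p,x,y,z):
    c,s=np.cos(p[2]),np.sin(p[2]);return [p[0]+c*x-s*y,p[1]+s*x+c*y,z]
p=[610.9,63.7,-.08]
# predicted side bolts/foot flanges; obs near foot (155,370)/14, far foot (395,250)/14?
for nm,x,y,z in(("foot",-60,-175,105),("near",-60-42,-175,56),("far",-60+42,-175,56),("shaftend",-60,-192,80)):
    print(nm,((proj("side",W(p,x,y,z))-(328,198)+.5)*14).round(),((proj("top",W(p,x,y,z))-(320,160)+.5)*14).round())
E
```

```text
[ 538.03289342 -106.7243597    56.        ] [ 534.04005502 -106.00762283   95.        ] [ 535.97010744 -106.76878284   85.        ]
ball top [ 526.89877142 -102.89621316  132.        ]
foot [277. 156.] [293. 282.]
near [155. 373.] [264. 508.]
far [388. 228.] [289. 143.]
shaftend [321. 262.] [361. 311.]
```

{"fn": "move_arm", "kwargs": {"commands": [0, -0.0006, -0.0027, 0.0008, 0.057, 0, -0.0008, -0.0027, 0.0008, 0.057, 0, -0.001, -0.0026, 0.0009, 0.057, 0, -0.0011, -0.0026, 0.0009, 0.057, 0, 0, 0, 0, 0], "squeeze": 50}}

```text
t: 15.12
ee_pos: [475.1, -92.1, 204.5]
eef_rot: [0.993, -0.114, 0.002, 0.001]
ft_force: [-4.0, 1.5, 7.7]
finger_gap: 0.354
```

```bash
python3 - <<'E'
from h import *
cv2.imwrite("pics/side15.png",env.grab_frame("side")[:,:,::-1])
o=env.observe();print(o['t'],o['ft_force'].round(2),o['ft_torque'].round(3),o['ee_pos'].round(1),o['eef_rot'].round(3),o['finger_gap'])
im=cv2.resize(cv2.convertScaleAbs(cv2.imread("pics/side15.png")[178:214,322:362],alpha=1.6),None,fx=15,fy=15,interpolation=cv2.INTER_CUBIC);cv2.imwrite("pics/p1.png",im)
E
```

```text
15.1667 [-4.01  1.41  8.82] [0.283 0.873 0.032] [475.1 -92.2 204.5] [ 0.994 -0.113  0.002  0.001] 0.35490513330435636
```

View pics/p1.png

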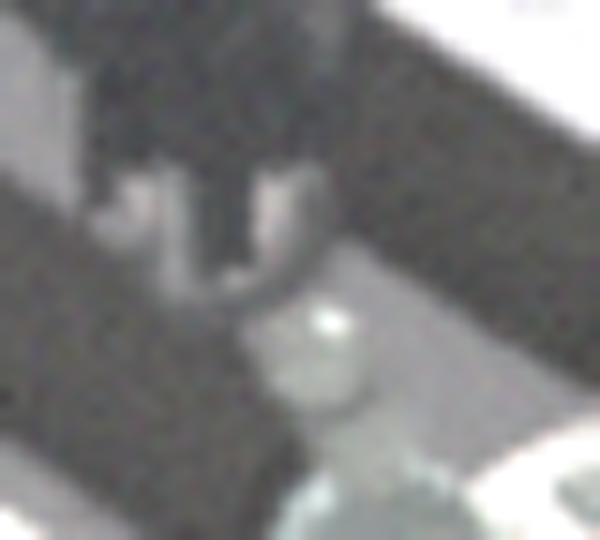

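```bash
cat > ov2.py <<'E'
from h import *
def ov2(k,e,th,az,gz,p,box,s,bright=1.6):
    im=cv2.imread(f"pics/side{k}.png")[box[1]:box[3],box[0]:box[2]]
    im=cv2.resize(cv2.convertScaleAbs(im,alpha=bright),None,fx=s,fy=s,interpolation=cv2.INTER_CUBIC)
    t=np.deg2rad(th);z=np.deg2rad(az);u=np.array([-np.sin(t)*np.cos(z),np.sin(t)*np.sin(z),np.cos(t)]);G=np.array(e)+[0,0,gz]
    a=np.cross(u,[0,1,0]);a/=np.linalg.norm(a);b=np.cross(u,a)
    for zz,r,c in((-26,25,(0,255,255)),(-32,25,(0,255,255)),(-80+p,12,(0,255,0)),(-116+p,13.5,(0,0,255))):
        q=[(proj("side",G+zz*u+r*(np.cos(w)*a+np.sin(w)*b))-box[:2]+.5)*s for w in np.linspace(0,6.283,50)]
        cv2.polylines(im,[np.int32(q)],True,c,1)
    cv2.putText(im,f"{th} gz{gz} p{p}",(5,15),0,.45,(255,255,255),1)
    return im
E
python3 - <<'E'
from ov2 import *
e=[475.1,-92.2,204.5];b=(322,182,356,212)
R=[[ov2(15,e,th,13,gz,p,b,10) for th,gz,p in r] for r in (((24,19,4),(28,19,4)),((28,15,4),(31,17,4)))]
cv2.imwrite("pics/p2.png",np.vstack([np.hstack(r) for r in R]))
E
```

```text
(no output)
```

View pics/p2.png

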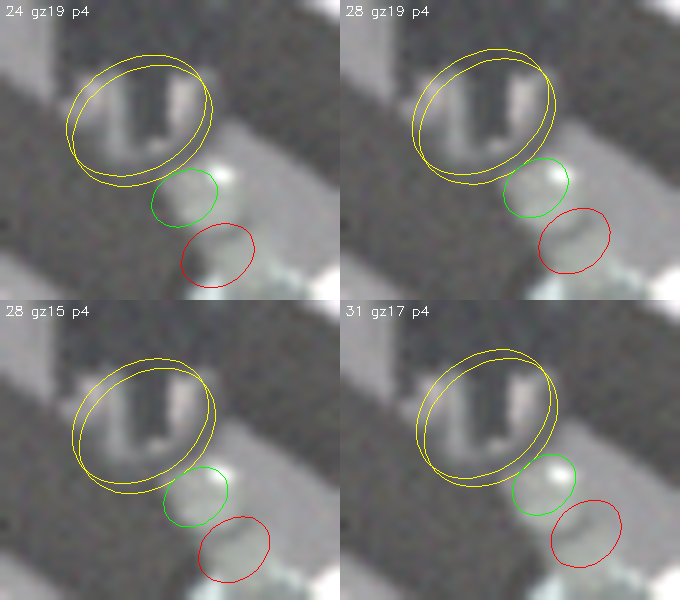

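{"fn": "move_arm", "kwargs": {"commands": [0, 0.0014, 0.0002, 0.0036, 0, 0, 0.0014, 0.0002, 0.0036, 0, 0, 0, 0, 0, 0, 0, 0, 0, 0, 0], "squeeze": 60}}

```text
t: 15.5
ee_pos: [478.1, -93.1, 197.7]
eef_rot: [0.994, -0.113, 0.002, 0.0]
ft_force: [-6.0, 2.2, 11.9]
finger_gap: 0.356
```

{"fn": "move_arm", "kwargs": {"commands": [0, 0.0014, 0.0002, 0.0036, 0, 0, 0, 0, 0, 0, 0, 0, 0, 0, 0]}}

```text
t: 15.75
ee_pos: [479.6, -93.5, 194.4]
eef_rot: [0.994, -0.113, 0.002, 0.0]
ft_force: [-6.0, 2.8, 12.8]
finger_gap: 0.352
```

```bash
python3 - <<'E'
from ov2 import *
cv2.imwrite("pics/side16.png",env.grab_frame("side")[:,:,::-1])
cv2.imwrite("pics/top16.png",env.grab_frame("top")[:,:,::-1])
o=env.observe();e=o['ee_pos'];print(o['t'],o['ft_force'].round(2),o['ft_torque'].round(3),e.round(1),o['eef_rot'].round(3))
b=(322,182,356,212)
R=[[ov2(16,e,th,13,gz,p,b,10) for th,gz,p in r] for r in (((27,14,15),(30,14,15)),((27,19,15),(30,19,15)))]
cv2.imwrite("pics/p3.png",np.vstack([np.hstack(r) for r in R]))
cv2.imwrite("pics/p4.png",cv2.resize(cv2.convertScaleAbs(cv2.imread("pics/side16.png")[178:214,322:362],alpha=1.6),None,fx=15,fy=15,interpolation=cv2.INTER_CUBIC))
E
```

```text
15.85 [-6.62  2.64 13.12] [0.505 1.042 0.109] [479.6 -93.5 194.5] [ 0.994 -0.113  0.002  0.   ]
```

View pics/p3.png

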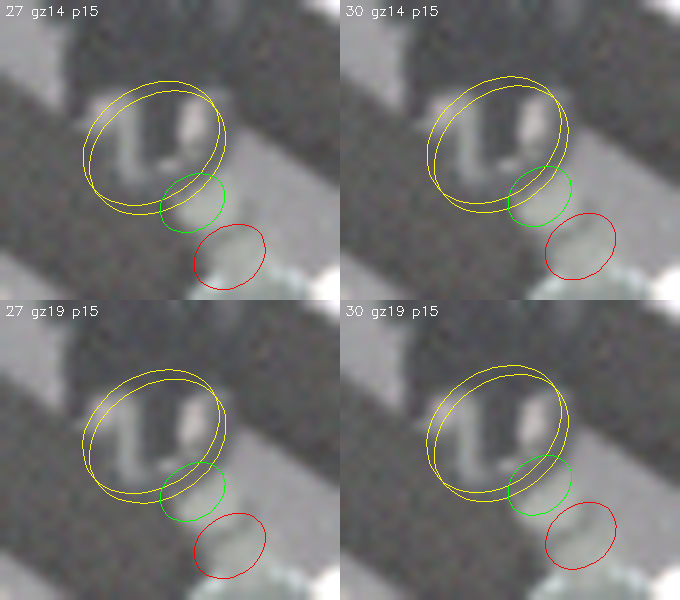

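View pics/p4.png

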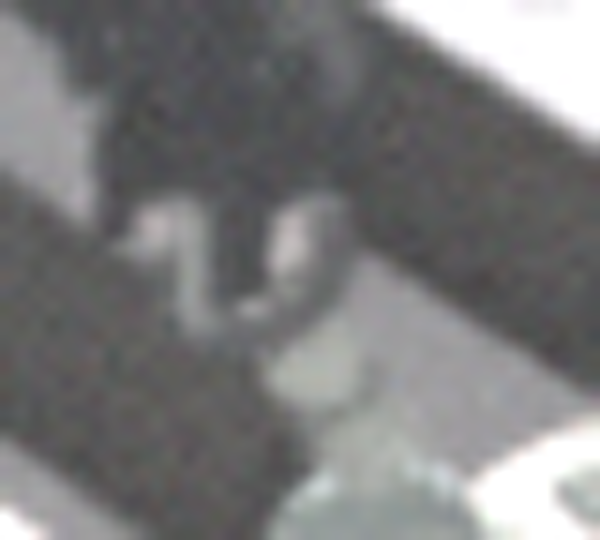

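{"fn": "move_arm", "kwargs": {"commands": [0, 0, 0, 0, 0, 0, 0, 0, 0, 0, 0, 0, 0, 0, 0, 0, 0, 0, 0, 0, 0, 0, 0, 0, 0], "squeeze": 80}}

```text
t: 16.27
ee_pos: [479.6, -93.5, 194.6]
eef_rot: [0.994, -0.113, 0.002, 0.0]
ft_force: [-6.5, 3.2, 12.2]
finger_gap: 0.353
```

{"fn": "move_arm", "kwargs": {"commands": [0, 0, 0, 0, 0, 0, 0, 0, 0, 0, 0, 0, 0, 0, 0, 0, 0, 0, 0, 0, 0, 0, 0, 0, 0]}}

```text
t: 16.68
ee_pos: [479.5, -93.5, 194.6]
eef_rot: [0.994, -0.113, 0.002, 0.0]
ft_force: [-6.5, 1.5, 12.8]
finger_gap: 0.351
```

```bash
python3 - <<'E'
from h import *
im=env.grab_frame("side")[:,:,::-1];cv2.imwrite("pics/side17.png",im)
o=env.observe();print(o['t'],o['ft_force'].round(2),o['ft_torque'].round(3),o['ee_pos'].round(1),o['finger_gap'])
a=cv2.resize(im[120:320,250:480],None,fx=3,fy=3,interpolation=cv2.INTER_CUBIC);cv2.imwrite("pics/q1.png",a)
a=cv2.imread("pics/side16.png").astype(int);print(abs(a-im)[180:212,322:356].mean())
E
```

```text
16.7333 [-6.12  1.22 12.49] [0.59  1.057 0.118] [479.5 -93.5 194.5] 0.3587966579837021
2.2714460784313726
```

View pics/q1.png

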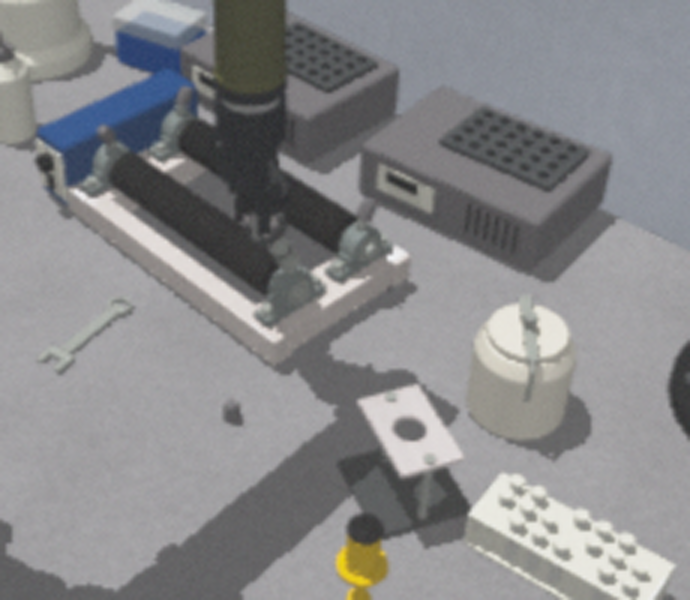

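```bash
python3 -c "
from cell import env
print(env.close_job())"
```

```text
the job is handed in; nothing more can be done
None
```

I greased the bare nipple, the one on the right bearing of the roller nearer the robot, and handed the job in at about 16.7 s. The gun was still gripped, seated and pushed in at that point. The squareness of the seat is an estimate that no clear picture confirms.

**What I did**
- I took the grey gun from the stand, not the yellow look-alike. The tool cannot tilt, so I leaned the gun in the jaws against the stand's hole edge and drew it out.
- The first press did not snap. A pull-back showed no holding force, so I felt for the socket walls in y and on the one x side I could reach, and re-centred. The gun had been about 4 mm off.
- The second press gave the snap: the push rose, dropped, reversed to a pull, then hit a hard stop.
- I then turned and leaned the gun to the nipple's axis and pushed it in.

**Last checks**
- **Push:** the axial push was about 18–19 N and steady over the last second of holding at 80 N grip. From arm position the stroke works out at about 15 of 20 mm. The force points to up to 20 mm, close to the stop, so the two disagree by up to 5 mm, but both are well past half.
- **Squareness:** I put the lean at 28–31 degrees against the 30 wanted, from arm position and the nipple's location. The nipple's sideways direction is only known to about 4 degrees. The side picture was too coarse to confirm the angle, and the arm hid the nipple from the top camera.
- **Bystanders:** in the last side view, the mill, jar, loose cap, wrench, rack and yellow gun look undisturbed. I did not check the pipette or wash bottle.

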